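Null-weigh a jar on a bench balance with the spring lever

TASK

Null-weigh the jar: work the orange spring lever so that the balance's black pointer stands at the red index, and keep it there steadily for at least eight seconds while the reading is taken. Then let the jar side down gently onto its rest, ease the lever back and let go of it. Do not touch the beam, the jar or the counterweight, never let the beam swing fast or bang on its stops, and leave the other things on the bench alone.

Things in the scene. Friction and masses are not known exactly. Their poses are not given: they have to be found in the camera images.
- rocker (a joint): tilt of the balance beam about the stand's horizontal axis, rad: 0 level, positive jar side down; stops at +0.22 (jar side down: the rest, where it starts) and -0.22. The loaded beam is top-heavy and nearly frictionless (bearing damping 0.012 N m s/rad): it falls away from any balance point unless steadily corrected. Torques are given under pointer_tip
- index (a joint): where the red index tab stands on the dial, rad, same zero and sense as rocker: the reading wanted is rocker = index. It stays put, between -0.07 and 0.07
- lever (a joint): turn of the orange spring lever relative to the beam, rad: 0 relaxed (handle arm 0.45 rad above the beam's line), positive as the handle is pressed down; travel -1.0 to 1.6. A spring of 0.25 N m/rad nominal turns the jar side up by 0.25 x lever (N m): softer than the top-heaviness. Lever is counterpoised. Handle height above axis = 150 mm x sin(0.45 + rocker - lever)
- handle (a point): grip point on the lever's handle: orange round bar, 20 mm diameter, 79 mm long, level, parallel to the balance's axis, sticking out towards the robot from the end of the flat orange arm; on its centre line, 35 mm from the free end, 44 mm from the arm, 150 mm from the axis on the counterweight side. Press it or pinch it across, from above; moves in an arc about axis, 90 mm up to 100 mm down
- axis (a point): point on the balance's axis in the lever's plane, 200 mm above the bench, 78 mm from the beam's plane towards the robot. x runs along the axis away from the robot (the handle bar lies along it, on the -x side), y points to the jar side, z up
- stand: fixed blue balance stand: base plate 200 x 260 x 16 mm, two uprights 220 mm high carrying the axis, white dial arc above on the side away from the robot. Origin under the base's centre, beam along its y axis, jar on +y, lever in front (-x); shifted by up to 15 cm and turned up to 0.25 rad from start to start
- jar: green glass jar of plaster with white lid, 82 mm in diameter, 112 mm high, seated in the +y pan; origin under its centre; 0.6 kg nominal. Not to be touched
- counterweight: stepped brass weight, 72 mm in diameter, 72 mm high, seated in the -y pan, origin under its centre; 0.53 kg nominal. Not to be touched
- plaster_jar: loose white jar, 84 mm in diameter, 120 mm high, origin under its centre, standing left of the robot's work. Leave alone
- flask: loose black flask, 70 mm in diameter, 150 mm high, origin under its centre, on the right. Leave alone
- wax_tin: loose red tin, 72 mm in diameter, 30 mm high, origin under its centre, right of the robot's work, nearer the robot than the flask. Leave alone
- index_tab (a point): middle of the red index tab, 190 mm from the axis, just above the dial; z points from the axis to the tab
- pointer_tip (a point): tip of the black pointer, which rises 165 mm from the axis to the dial and is fixed to the aluminium beam (440 mm long, a 112 mm steel pan at each end 220 mm from the axis, 1.2 kg; not to be touched); y to the jar, z up the pointer. Loaded beam, nominal: inertia 0.096 kg m2; gravity torque, jar side down, 0.15 N m (hidden, 0.05 to 0.25) + 0.38 N m/rad x rocker (hidden, 0.36 to 0.40)

How it is judged:
By the outcome, as a careful person would: the job done as asked, in the order asked, and still so for the second after the job is handed in, with the robot touching nothing.
It also fails if it takes over 72 s, if anything falls off the work surface, if the arm or the gripper's body presses on something with over 40 N, if the wrist force passes 120 N, or if a joint passes its speed limit or range.

ROBOT

A 6-joint arm with a two-finger parallel gripper is mounted at the origin on the work surface. World frame = base frame: x ahead of the robot, y to its left, z up, the work surface at z = 0. Lengths are in mm, angles in rad, forces in N, time in s.
With the tool pointing down it reaches from about 275 to 1000 mm from the base axis. Payload 8.4 kg.
Tool frame: the origin (TCP) lies midway between the tips of the shut fingers; the grasp point (between the pads) lies 19 mm behind it; z points along the fingers, y is the line along which they close (so a half turn about z gives the same grasp; the last joint's range is limited). The gripper opens to 85 mm and grips with 20 to 120 N. Pads are 22 mm wide; open, the fingers measure 114 mm over their backs; the gripper's body (76 mm by 85 mm) begins 54 mm behind the grasp point. The pads swing forward as they close: fully open they stand 13 mm farther back than shut.
Start: joints at [1.229, 0.353, 1.633, -0, 1.155, -0.002], TCP at [208.31, 589.266, 231.281] pointing down, gripper open.
Joint ranges: [-2.63, 2.63], [-0.92, 2.1], [0.06, 2.66], [-1.3, 4.44], [0, 2.69], [-3.02, 3.02]. Speed limits (rad/s): [2.22, 2.22, 2.79, 3.14, 3.14, 3.14].

INTERFACE

Orientations are given as [roll, pitch, yaw] about the fixed x, y, z axes, in that order (R = Rz(yaw) Ry(pitch) Rx(roll)).
In Python, from rig import r, cams gives the robot as it stands. The module is installed in compiled form; this text tells all that it offers.
- The arm moves only by the tool send_rows, never from a script. Its argument "targets" is one flat list of numbers, 7 for each row, row after row: the shift along the tool's x, y, z in m, then the turn, a rotation vector about the tool's x, y, z in rad, then the opening, from -1 (shut) to 1 (fully open). In form: [tx, ty, tz, wx, wy, wz, fingers, tx, ty, tz, wx, wy, wz, fingers, ...]. A call has 1 to 12 rows; each row is the pose to reach, as a shift and turn from the pose commanded when the call began, along the tool's axes at that moment; what a row does not reach only later rows make up. A row lasts 1/12 s, in which the tool goes at most 41.7 mm and 7.16 degrees, less where a joint would pass 70% of its speed; a pose out of reach is approached as far as the arm can. A call with a gripper value outside its range is refused whole. The fingers move at their own pace and stop on an object; "grip_force" is the grip in N (left out, the last holds). Time passes only in rows, so rows that repeat a pose let the fingers close. It gives the time, the measured TCP pose, the force, the opening and the grip force at its end, in the units of the state.
- r.sense(): the state, without advancing time (a new reading comes with each control period).
- cams.grab_frame(name): name is "side" or "top" or "wrist"; returns a dict with "color" (384x512x3 uint8, blue, green, red), "fx", "fy", "cx", "cy" (pixels), "k1" (the pictures are not rectified: a ray, as slopes to the right and down, at radius r is drawn at 1 + k1 r^2 times it, then the intrinsics apply), "xyz" and "attitude" of the camera in the world. Camera axes: x right, y down, z forward; pixel columns grow to the right and rows downward; lengths in mm; the calibration is good to about 2 mm. A picture is of the moment at which its call begins. There is no depth.
- r.sign_off(): hands the job in; it is judged then, once.
The state is a dict: "clock": time; "qpos": joint angles; "qvel": joint speeds; "joint_efforts": joint torques, N m; "eef_pos": TCP position; "tcp_rot": TCP orientation; "contact_force": force on the tool from outside, world axes, zero at the start; "wrist_torque": the same for the moment, N m; "opening": opening from 0.0 (shut) to 1.0 (fully open); "grasp_force": force on a finger pad.
Only numpy, scipy, OpenCV 4.12 (cv2) and the standard library are available. Lean on these libraries where they do the work, as an engineer would, in place of code of your own. Each camera call takes 0.05 s, during which the arm holds its last target. There are 200 camera calls.

## Working session

There is one attempt and no reset: what is moved stays moved. The work goes in short steps, Python scripts to look and compute and a tool call to move; the robot and the scene stay as the last step left them, time stands still between calls to the robot, and variables do not carry over. Pictures are saved under pics/ and viewed, at most 10 in all, crops included, and the job is handed in when it is done.

Besides the shell and the picture viewer there is one more tool, called after ">>>" as a command line: name --argument value ..., lists and objects as JSON in quotes. send_rows: Moves the arm, as the interface text tells. Its arguments: {"type":"object","properties":{"targets":{"type":"array"},"grip_force":{"type":"number"}},"required":["targets"]}

```bash
mkdir -p pics
python3 - <<'E'
from rig import r,cams
import cv2,numpy as np,pickle
F={n:cams.grab_frame(n) for n in("side","top","wrist")}
pickle.dump(F,open("f0.pkl","wb"))
for n,f in F.items():
    cv2.imwrite(f"pics/{n}0.png",f["color"]); print(n,{k:np.round(v,4).tolist() for k,v in f.items() if k!="color"})
print(r.sense())
E
```

```text
side {'fx': 445.4976, 'fy': 445.4976, 'cx': 259.2927, 'cy': 189.059, 'k1': -0.0091, 'xyz': [489.1806, -1153.3189, 1122.1418], 'attitude': [-2.2455, 0.0153, -0.0741]}
top {'fx': 441.4631, 'fy': 441.4631, 'cx': 250.687, 'cy': 199.5508, 'k1': -0.1684, 'xyz': [324.6361, -38.9957, 1579.0346], 'attitude': [-2.943, 0.0114, -1.5693]}
wrist {'fx': 286.5838, 'fy': 286.5838, 'cx': 256.9304, 'cy': 193.6948, 'k1': -0.0368, 'xyz': [143.4209, 612.22, 371.9255], 'attitude': [2.8695, 0.0021, 1.2306]}
{'clock': 0.15, 'qpos': array([ 1.22859811e+00,  3.53525345e-01,  1.63394724e+00, -2.28389077e-05,
        1.15518304e+00, -2.40059580e-03]), 'qvel': array([ 7.86213817e-05, -2.85750540e-03, -2.64968847e-03, -2.38947494e-03,
       -1.04167714e-03,  1.56029003e-03]), 'joint_efforts': array([ 7.76731267e-04, -6.05632639e+01, -3.42339671e+01,  7.47561876e-05,
        6.08817485e-03,  5.47975344e-05]), 'eef_pos': array([208.1994452 , 588.93052381, 230.7183441 ]), 'tcp_rot': array([-3.14052964e+00,  1.83329866e-05,  2.80180428e+00]), 'contact_force': array([-0.85084757, -0.58370872, -0.08432407]), 'wrist_torque': array([-0.01569811,  0.00905227,  0.0060753 ]), 'grasp_force': 0.0, 'opening': 1.0002412438582715}
```

View pics/side0.png

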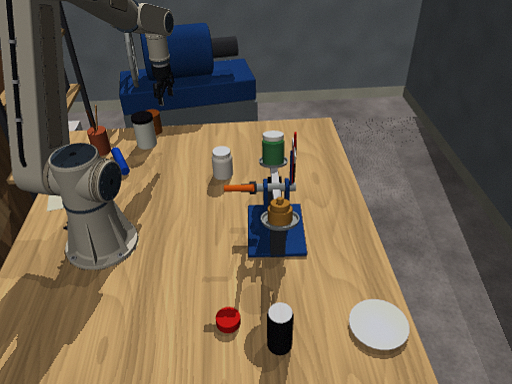

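View pics/top0.png

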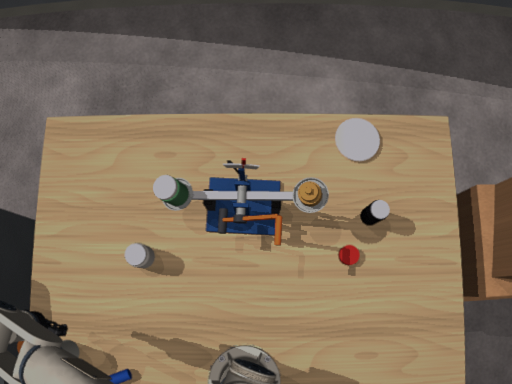

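```bash
cat > h.py <<'E'
import numpy as np,cv2
from scipy.spatial.transform import Rotation as R
def rot(a): return R.from_euler("xyz",a).as_matrix()
def ray(f,u,v):
    x=(u-f["cx"])/f["fx"];y=(v-f["cy"])/f["fy"];a,b=x,y
    for _ in range(20):
        s=1+f["k1"]*(a*a+b*b);a,b=x/s,y/s
    d=rot(f["attitude"])@np.array([a,b,1]);return np.array(f["xyz"]),d/np.linalg.norm(d)
def atz(f,u,v,z):
    o,d=ray(f,u,v);return o+d*(z-o[2])/d[2]
def tri(f1,p1,f2,p2):
    o1,d1=ray(f1,*p1);o2,d2=ray(f2,*p2)
    s=np.linalg.lstsq(np.c_[d1,-d2],o2-o1,rcond=None)[0]
    a,b=o1+s[0]*d1,o2+s[1]*d2;return (a+b)/2,np.linalg.norm(a-b)
def proj(f,P):
    c=rot(f["attitude"]).T@(np.asarray(P,float)-f["xyz"]);a,b=c[0]/c[2],c[1]/c[2];s=1+f["k1"]*(a*a+b*b)
    return np.array([f["fx"]*a*s+f["cx"],f["fy"]*b*s+f["cy"]])
E
python3 - <<'E'
import pickle,cv2,numpy as np
F=pickle.load(open("f0.pkl","rb"))
t=F["top"]["color"][140:260,140:340];s=F["side"]["color"][120:260,205:325]
a=cv2.resize(t,(800,480),interpolation=2)[:, :]
b=cv2.resize(s,(480,560),interpolation=2)
cv2.imwrite("pics/t1.png",a);cv2.imwrite("pics/s1.png",b)
for n in("top","side"):
    h=cv2.cvtColor(F[n]["color"],cv2.COLOR_BGR2HSV)
    for c,lo,hi in(("orange",(5,180,120),(14,255,255)),("red",(0,200,90),(3,255,255)),("brass",(15,120,80),(25,255,255)),("green",(50,80,30),(85,255,255)),("blue",(105,150,40),(125,255,255))):
        m=cv2.inRange(h,lo,hi);k,l,st,ce=cv2.connectedComponentsWithStats(m)
        print(n,c,[(st[i].tolist(),ce[i].round(2).tolist()) for i in range(1,k) if st[i,4]>8 and st[i,4]<4000])
E
```

```text
top orange [([243, 214, 39, 31, 274], [270.02, 224.22]), ([223, 218, 10, 3, 30], [227.5, 219.0])]
top red [([339, 246, 20, 19, 282], [348.59, 254.67])]
top brass [([298, 182, 24, 23, 409], [309.15, 192.57])]
top green [([163, 180, 25, 26, 262], [178.91, 195.26])]
top blue [([210, 178, 70, 13, 619], [243.04, 184.39]), ([207, 201, 65, 30, 773], [236.49, 210.46]), ([226, 220, 48, 15, 546], [252.22, 227.08]), ([110, 370, 21, 14, 192], [120.32, 376.59])]
side orange [([152, 111, 7, 6, 13], [154.77, 113.46]), ([95, 126, 10, 9, 52], [99.71, 130.04]), ([87, 128, 7, 7, 35], [90.43, 130.89]), ([224, 184, 30, 7, 157], [239.08, 186.94])]
side red [([216, 307, 24, 26, 428], [227.42, 318.72])]
side brass [([66, 84, 14, 24, 97], [71.67, 91.99]), ([95, 105, 1, 9, 9], [95.0, 109.0]), ([96, 117, 1, 13, 13], [96.0, 123.0]), ([268, 121, 10, 2, 12], [272.75, 121.33]), ([258, 122, 7, 2, 9], [260.89, 122.22]), ([156, 125, 47, 20, 261], [177.75, 130.35]), ([320, 126, 6, 6, 12], [322.83, 128.75]), ([106, 129, 12, 13, 50], [110.82, 132.82]), ([111, 129, 25, 19, 185], [124.64, 135.75]), ([259, 128, 23, 9, 37],
[... 3310 characters left out ...]
[201, 364, 5, 9, 14], [203.36, 368.57]), ([411, 369, 5, 5, 11], [412.73, 371.0]), ([124, 370, 9, 13, 42], [127.81, 375.57]), ([291, 370, 3, 9, 11], [292.0, 373.82]), ([395, 370, 4, 6, 10], [396.8, 372.8]), ([120, 373, 5, 5, 9], [122.33, 375.11]), ([45, 375, 4, 6, 9], [46.44, 377.78]), ([433, 375, 5, 9, 10], [435.0, 378.9]), ([414, 377, 5, 6, 11], [415.82, 379.82])]
side green [([262, 139, 22, 26, 470], [272.55, 152.43])]
side blue [([111, 148, 18, 27, 222], [119.97, 160.56]), ([290, 151, 3, 17, 20], [290.95, 158.75]), ([290, 171, 2, 14, 16], [290.12, 176.88]), ([248, 179, 23, 78, 1066], [258.17, 228.97]), ([285, 179, 4, 21, 66], [286.82, 188.17]), ([281, 204, 26, 52, 654], [295.35, 237.29])]
```

View pics/t1.png

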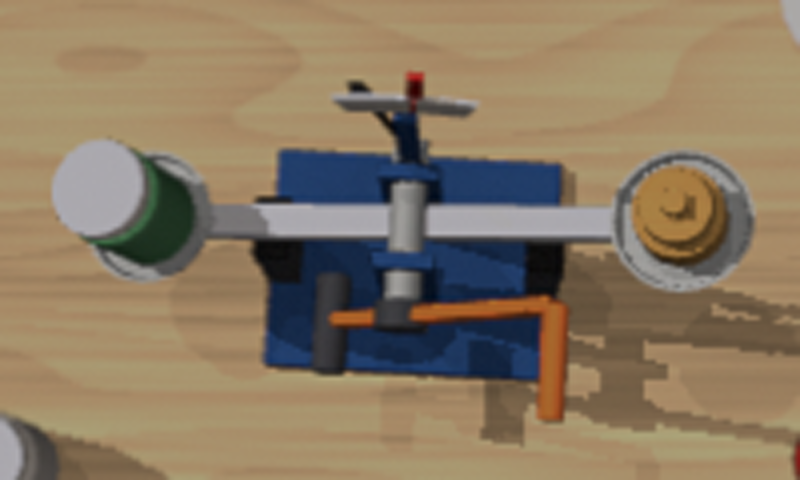

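View pics/s1.png

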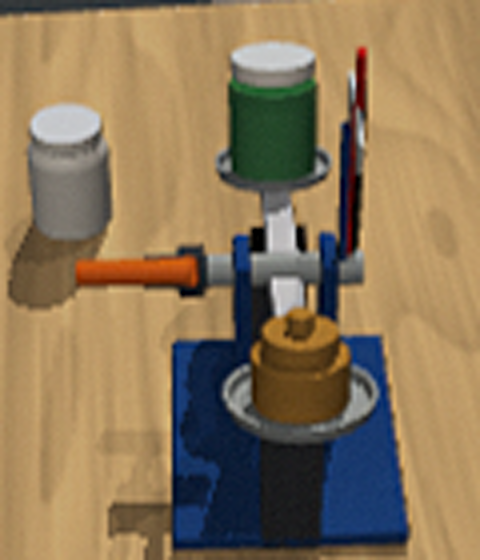

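Run:
```python
import pickle,numpy as np
from h import *
F=pickle.load(open("f0.pkl","rb"));t,s=F["top"],F["side"]
for n,a,b in(("knob",(680,205),(299,312)),("lid",(98,188),(273,58)),("barend",(550,416),(77,272)),("tabtop",(415,76),(362,50)),("axlefar",(405,160),(360,268))):
    P,e=tri(t,(140+a[0]/4,140+a[1]/4),s,(205+b[0]/4,120+b[1]/4));print(n,P.round(1),round(e,1))
C=[atz(t,140+a/4,140+b/4,16) for a,b in((280,150),(562,163),(558,380),(265,365))]
C=np.array(C);print(C.round(1),np.linalg.norm(C-np.roll(C,-1,0),axis=1),C.mean(0))
c2=[atz(s,205+a/4,120+b/4,16) for a,b in((173,542),(408,538))];print(np.round(c2,1))
```

```text
knob [ 604.1 -197.7  319.7] 2.7
lid [631.  244.1 255.2] 0.0
barend [ 450.1 -102.5  292.3] 2.2
tabtop [673.1  -6.1 413.4] 0.2
axlefar [675.3   8.2 189.7] 12.4
[[ 721.7  128.3   16. ]
 [ 709.  -129.3   16. ]
 [ 510.5 -123.4   16. ]
 [ 523.8  137.9   16. ]] [257.87429628 198.62654839 261.69440027 198.08691334] [616.24856758   3.37244672  16.        ]
[[ 511.4 -125.    16. ]
 [ 707.9 -137.9   16. ]]
```

>>> send_rows --targets '[-0.012, -0.009, -0.005, 0, 0, 0.025, -1, -0.037, -0.026, -0.014, 0, 0, 0.074, -1, -0.068, -0.047, -0.025, 0, 0, 0.135, -1, -0.099, -0.068, -0.037, 0, 0, 0.197, -1, -0.13, -0.09, -0.048, 0, 0, 0.258, -1, -0.161, -0.111, -0.06, 0, 0, 0.32, -1, -0.192, -0.132, -0.071, 0, 0, 0.382, -1, -0.223, -0.154, -0.082, 0, 0, 0.443, -1, -0.254, -0.175, -0.094, 0, 0, 0.505, -1, -0.285, -0.196, -0.105, 0, 0, 0.566, -1, -0.316, -0.218, -0.117, 0, 0, 0.628, -1, -0.347, -0.239, -0.128, 0, 0, 0.689, -1]'

```text
clock: 1.15
eef_pos: [456.3, 245.7, 360.3]
tcp_rot: [3.141, 0.0, 2.109]
contact_force: [1.4, 0.6, 0.6]
opening: -0.0
grasp_force: 0.0
```

>>> send_rows --targets '[-0.033, 0.003, -0.01, 0, 0, 0.054, -1, -0.065, 0.006, -0.02, 0, 0, 0.108, -1, -0.101, 0.009, -0.031, 0, 0, 0.167, -1, -0.141, 0.013, -0.043, 0, 0, 0.232, -1, -0.18, 0.016, -0.055, 0, 0, 0.296, -1, -0.219, 0.02, -0.067, 0, 0, 0.361, -1, -0.255, 0.023, -0.078, 0, 0, 0.42, -1, -0.288, 0.026, -0.088, 0, 0, 0.474, -1, -0.311, 0.028, -0.095, 0, 0, 0.512, -1, -0.327, 0.03, -0.1, 0, 0, 0.539, -1, -0.327, 0.03, -0.1, 0, 0, 0.539, -1, -0.327, 0.03, -0.1, 0, 0, 0.539, -1]'

```text
clock: 2.15
eef_pos: [649.9, -17.5, 459.0]
tcp_rot: [-3.141, -0.0, 1.572]
contact_force: [0.1, 0.5, 0.8]
opening: -0.0
grasp_force: 0.0
```

Run:
```python
from rig import r,cams
import cv2,numpy as np,pickle
f=cams.grab_frame("wrist");pickle.dump(f,open("w1.pkl","wb"));cv2.imwrite("pics/w1.png",f["color"])
s=r.sense();print(s["clock"],s["eef_pos"],s["tcp_rot"],f["xyz"],f["attitude"])
from h import *
for P in((673,10,390),(673,45,361)):print(proj(f,P))
```

```text
2.2 [649.53051683 -16.66673231 458.91207523] [-3.14061362e+00 -2.43987270e-04  1.57328064e+00] [649.21087719  50.97823614 600.32817072] [2.86901126e+00 6.60797731e-04 7.84813701e-04]
[288.9711974  170.71708004]
[286.41346041 121.47056979]
```

View pics/w1.png

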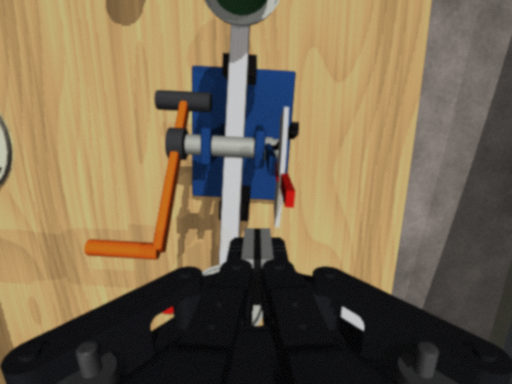

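Run:
```python
import pickle
from h import *
f=pickle.load(open("w1.pkl","rb"));im=f["color"];h=cv2.cvtColor(im,cv2.COLOR_BGR2HSV)
m=cv2.inRange(h,(0,190,60),(4,255,255));m[:, :265]=0;m[230:]=0
ys,xs=np.nonzero(m);print("red",xs.mean(),ys.mean(),len(xs),xs.min(),xs.max(),ys.min(),ys.max())
roi=im[112:145,270:306].max(2);print(roi[::1,14:32])
cv2.imwrite("pics/w1c.png",cv2.resize(im[95:235,225:315],(386,600),interpolation=2))
yaw=-0.053;ux=np.array([np.cos(yaw),np.sin(yaw)]);uy=np.array([-ux[1],ux[0]]);O=np.array([616.2,3.4])
P=atz(f,xs.mean(),ys.mean(),389)[:2]-O;print("tab local",P@ux,P@uy)
for z,u,v in((361,297,123),(361,292,129),(361,294,130)):
    P=atz(f,u,v,z)[:2]-O;print("tip",P@ux,P@uy)
P=atz(f,125,248,292)[:2]-O;print("bar",P@ux,P@uy)
```

```text
red 287.68992248062017 190.97674418604652 258 277 293 175 206
[[168 192 196 190 169 141 114 102 123 169 190 196 193 191 187 190 192 194]
 [171 191 196 191 170 135 116 103 129 172 190 194 193 191 188 189 193 195]
 [172 193 196 189 166 133 113 103 136 173 190 193 192 188 187 187 192 195]
 [173 191 196 189 165 133 112 104 142 179 194 193 193 188 188 188 191 195]
 [173 194 196 187 159 131 112 103 148 182 193 194 194 190 188 190 192 195]
 [179 194 196 185 157 127 109 101 150 186 197 193 193 188 190 191 191 194]
 [180 195 194 187 154 121 106 100 154 183 194 193 192 189 188 189 193 195]
 [182 195 194 182 155 121 107  95 153 182 193 193 191 189 189 191 192 194]
 [182 197 195 183 153 123 104  94 142 173 181 182 182 181 182 188 192 195]
 [186 194 195 182 154 123  99  80 114 139 148 150 152 151 162 177 190 194]
 [186 195 195 184 156 119  92  68  69  85  92  96 101 105 131 167 186 195]
 [188 192 191 183 150 113  76  51  38  44  48  47  52  65 102 158 184 194]
 [187 195 195 176 147 103  63  31  25  25  26  26  32  40  94 155 184 193]
 [189 199 191 176 136  86  44  24  19  22  22  23  21  40  94 1
[... 949 characters left out ...]
  94 124 157 176 185 191 194 196 194]
 [196 193 169 124  77  64 103 128 139 147 165 180 186 188 192 191 195 195]
 [197 193 170 129  97  85 133 167 177 181 187 189 189 190 191 195 195 196]
 [195 192 173 139 106  96 147 181 190 192 190 191 189 191 192 195 196 194]
 [198 193 172 142 114  96 151 182 193 196 193 193 188 189 190 194 196 195]
 [196 191 168 140 112  98 155 183 193 193 194 193 191 193 191 195 195 195]
 [196 190 163 134 107 101 154 187 194 193 195 191 191 192 190 194 196 195]]
tab local 56.82803664854912 -6.316032025730459
tip 63.217131342504096 43.824340369864686
tip 59.55687305228692 38.82665111503247
tip 61.26027999158473 38.11859238524297
bar -118.5041891580163 -112.39537480447044
```

View pics/w1c.png

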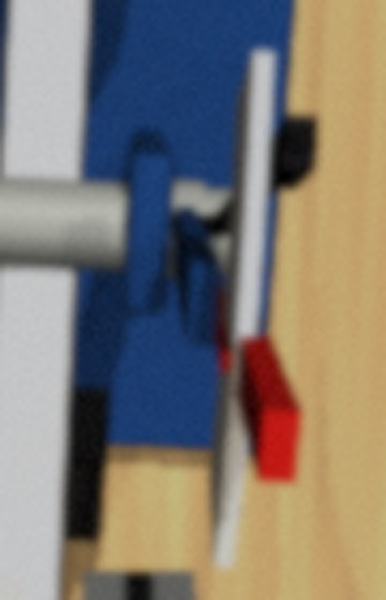

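>>> send_rows --targets '[-0.008, 0.008, 0, 0, 0, 0, -1, -0.025, 0.025, 0, 0, 0, 0, -1, -0.045, 0.042, 0, 0, 0, 0, -1, -0.055, 0.05, 0, 0, 0, 0, -1, -0.055, 0.05, 0, 0, 0, 0, -1, -0.055, 0.05, 0, 0, 0, 0, -1]'

```text
clock: 2.7
eef_pos: [700.2, -71.1, 458.6]
tcp_rot: [-3.14, -0.0, 1.574]
contact_force: [-0.2, -0.1, 0.7]
opening: 0.002
grasp_force: 0.0
```

Run:
```python
from rig import r,cams
import pickle
from h import *
f=cams.grab_frame("wrist");pickle.dump(f,open("w2.pkl","wb"));print(f["xyz"],f["attitude"])
a,b=proj(f,(673,0,390)),proj(f,(673,40,361));print(a,b)
u=int(a[0]);v=int((a[1]+b[1])/2)
c=f["color"][max(v-75,0):v+75,max(u-80,0):u+80];print(max(u-80,0),max(v-75,0),c.shape)
cv2.imwrite("pics/w2c.png",cv2.resize(c,None,fx=4,fy=4,interpolation=2))
```

```text
[699.47436364  -2.68790873 599.9438463 ] [2.86940037e+00 1.24876029e-03 2.33926403e-03]
[219.80150204 109.96140648] [223.06810042  56.79224585]
139 8 (150, 160, 3)
```

View pics/w2c.png

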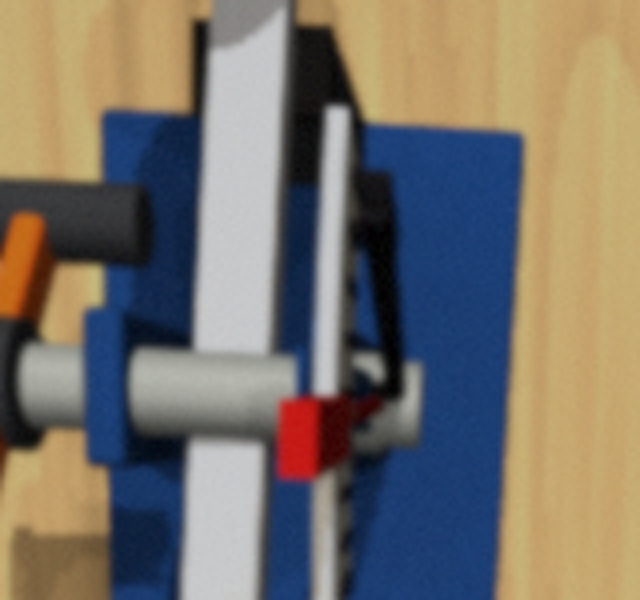

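Run:
```python
import pickle
from h import *
f1=pickle.load(open("w1.pkl","rb"));f2=pickle.load(open("w2.pkl","rb"))
yaw=-0.053;ux=np.array([np.cos(yaw),np.sin(yaw)]);uy=np.array([-ux[1],ux[0]]);O=np.array([616.2,3.4])
L=lambda P:np.array([(P[:2]-O)@ux,(P[:2]-O)@uy,P[2]]).round(1)
c2=lambda u,v:(139+u/4,8+v/4); c1=lambda u,v:(225+u/4.286,95+v/4.286)
for n,a,b in(("tab top near corner -x-y",(262,478),(280,478)),("tab +x-y",(300,478),(318,478)),("tab -x+y",(262,407),(280,399)),("tab +x+y",(300,407),(320,399)),("tip +x+y",(315,118),(392,173))):
    P,e=tri(f1,c1(*a),f2,c2(*b));print(n,L(P),round(e,1))
for u,v in((50,385),(250,393),(405,405)):print("axle",L(atz(f2,*c2(u,v),206)))
for u,v in((20,207),(110,225)):print("axle1",L(atz(f1,*c1(u,v),206)))
for v in(173,):print("tip edge v2",L(atz(f2,*c2(375,v),361)))
for v in(118,164):print("tip edges v1",L(atz(f1,*c1(300,v),361)))
for f,c,p in((f2,c2,[(105,112),(522,133)]),):
    for q in p:print("plate",L(atz(f,*c(*q),16)))
```

```text
tab top near corner -x-y [ 53.4 -11.4 412.9] 0.8
tab +x-y [ 59.5 -11.1 413. ] 0.8
tab -x+y [5.280e+01 4.000e-01 4.121e+02] 0.1
tab +x+y [ 59.    0.7 411.6] 0.3
tip +x+y [ 65.   44.4 358.3] 0.5
axle [-57.1   3.5 206. ]
axle [  9.3   4.2 206. ]
axle [ 60.6   3.1 206. ]
axle1 [ -4.9   8.4 206. ]
axle1 [ 24.    4.3 206. ]
tip edge v2 [ 62.1  43.9 361. ]
tip edges v1 [ 61.6  44.1 361. ]
tip edges v1 [ 62.3  35.5 361. ]
plate [-95.3 130.   16. ]
plate [ 98.8 130.7  16. ]
```

>>> send_rows --targets '[-0.0017, -0.0109, 0.007, 0, 0, 0.003, -1, -0.0053, -0.035, 0.022, 0, 0, 0.009, -1, -0.01, -0.067, 0.043, 0, 0, 0.017, -1, -0.0154, -0.1, 0.064, 0, 0, 0.025, -1, -0.02, -0.133, 0.085, 0, 0, 0.033, -1, -0.025, -0.165, 0.105, 0, 0, 0.041, -1, -0.03, -0.196, 0.125, 0, 0, 0.049, -1, -0.0325, -0.211, 0.134, 0, 0, 0.052, -1, -0.0334, -0.2177, 0.1386, 0, 0, 0.054, -1, -0.0334, -0.2177, 0.1386, 0, 0, 0.054, -1]'

```text
clock: 3.58
eef_pos: [481.2, -104.7, 320.6]
tcp_rot: [-3.141, -0.0, 1.52]
contact_force: [0.9, 0.2, 0.3]
opening: 0.002
grasp_force: 0.0
```

```bash
cat > ctl.py <<'E'
import json
from h import *
O=np.array([616.4,7.1]);yaw=-0.053;ux=np.array([np.cos(yaw),np.sin(yaw)]);uy=np.array([-ux[1],ux[0]])
IDX=-0.043;K,KS,I,D=.38,.25,.096,.012
def world(x,yb,zb,r):   # body point turned by rocker r (jar side down positive)
    y=yb*np.cos(r)+zb*np.sin(r);z=-yb*np.sin(r)+zb*np.cos(r)
    return np.r_[O+x*ux+y*uy,200+z]
PB,PG=(-220,33),(220,50)
def big(m):
    k,l,st,ce=cv2.connectedComponentsWithStats(m);i=1+np.argmax(st[1:,4]);return ce[i],st[i,4]
def cen(f):
    h=cv2.cvtColor(cv2.GaussianBlur(f["color"],(3,3),0),cv2.COLOR_BGR2HSV)
    b=cv2.inRange(h,(12,165,60),(27,255,255));b[:, :250]=0;b[:,310:]=0;b[:185]=0;b[255:]=0
    g=cv2.inRange(h,(45,90,25),(90,255,255));g[:, :250]=0;g[:,300:]=0;g[:90]=0;g[185:]=0
    return big(b)+big(g)
GR=np.linspace(-.26,.26,53)
def rocker(f,ref):
    (cb,_,cg,_)=cen(f);out=[]
    for c,P,v0 in((cb,PB,ref[0]),(cg,PG,ref[1])):
        tab=np.array([proj(f,world(0,*P,a))[1] for a in GR]);v=tab-np.interp(.22,GR,tab)+v0
        o=np.argsort(v);out.append(np.interp(c[1],v[o],GR[o]))
    return out
E
python3 - <<'E'
from ctl import *
from rig import cams,r
L=[]
for i in range(4):
    f=cams.grab_frame("side");c=cen(f);L.append((c[0][1],c[2][1]));print(c[0].round(2),c[1],c[2].round(2),c[3])
ref=np.mean(L,0);json.dump(ref.tolist(),open("ref.json","w"))
print(ref,rocker(f,ref),[proj(f,world(0,*P,.22)).round(1).tolist() for P in(PB,PG)],[(proj(f,world(0,*P,.22))-proj(f,world(0,*P,-.04)))[1] for P in(PB,PG)])
cv2.imwrite("pics/s2.png",f["color"][80:300,150:400]);print(r.sense()["clock"])
E
```

```text
[279.49 211.76] 531 [272.58 152.31] 456
[279.48 211.73] 532 [272.6  152.34] 457
[279.52 211.77] 532 [272.58 152.31] 456
[279.46 211.71] 531 [272.58 152.31] 456
[211.74317326 152.31779771] [np.float64(0.22042746062820207), np.float64(0.21987307913173235)] [[279.7, 209.2], [272.8, 148.7]] [np.float64(-17.550706401952482), np.float64(12.162050506863949)]
3.7833
```

>>> send_rows --targets '[0, 0, 0.0066, 0, 0, 0, -1, 0, 0, 0.0136, 0, 0, 0, -1, 0, 0, 0.0196, 0, 0, 0, -1, -0.0055, 0, 0.0266, 0, 0, 0, -1, -0.01, 0, 0.0336, 0, 0, 0, -1, -0.014, 0, 0.0406, 0, 0, 0, -1, -0.018, 0, 0.0486, 0, 0, 0, -1, -0.021, 0, 0.0566, 0, 0, 0, -1, -0.024, 0, 0.0646, 0, 0, 0, -1, -0.0265, 0, 0.0726, 0, 0, 0, -1, -0.028, 0, 0.0796, 0, 0, 0, -1, -0.029, 0, 0.0856, 0, 0, 0, -1]'

```text
clock: 4.78
eef_pos: [481.1, -134.5, 234.2]
tcp_rot: [-3.141, -0.0, 1.52]
contact_force: [0.0, -0.7, 1.5]
opening: -0.002
grasp_force: 0.5
```

Run:
```python
from ctl import *
from rig import cams,r
f=cams.grab_frame("side");print(cen(f),rocker(f,json.load(open("ref.json"))))
cv2.imwrite("pics/s3.png",cv2.resize(f["color"][90:270,180:340],None,fx=3,fy=3))
```

```text
(array([279.47191011, 211.76779026]), np.int32(534), array([272.58333333, 152.31140351]), np.int32(456)) [np.float64(0.21966231528084576), np.float64(0.21987307913173235)]
```

View pics/s3.png

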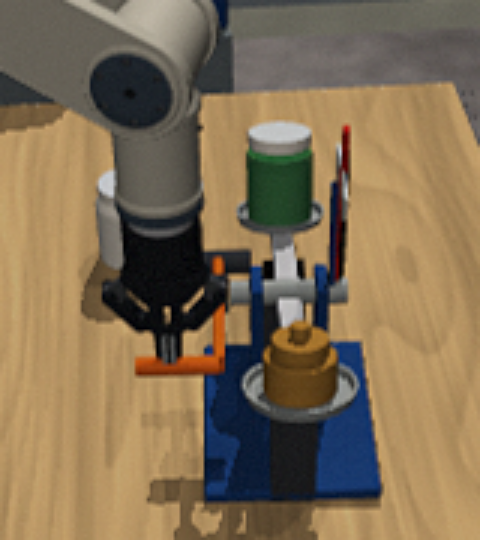

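>>> send_rows --targets '[0, 0, 0.0012, 0, 0, 0, -1, 0, 0, 0.0025, 0, 0, 0, -1, 0, 0, 0.0038, 0, 0, 0, -1, 0, 0, 0.005, 0, 0, 0, -1, -0.001, 0, 0.0062, 0, 0, 0, -1, -0.001, 0, 0.0075, 0, 0, 0, -1, -0.001, 0, 0.0088, 0, 0, 0, -1, -0.001, 0, 0.01, 0, 0, 0, -1, -0.001, 0, 0.0112, 0, 0, 0, -1, -0.0015, 0, 0.0125, 0, 0, 0, -1, -0.0015, 0, 0.0138, 0, 0, 0, -1, -0.0015, 0, 0.015, 0, 0, 0, -1]'

```text
clock: 5.83
eef_pos: [481.3, -135.8, 220.0]
tcp_rot: [3.141, 0.0, 1.52]
contact_force: [0.4, -1.8, 0.8]
opening: -0.001
grasp_force: 0.6
```

```bash
cat > step.py <<'E'
# usage: step.py mode nrows tz1 tz2 ... (mm, down shifts sent in the last call) ; mode: watch | start | hold | goto:target:T
import sys,os
from ctl import *
from rig import cams,r
mode,n=sys.argv[1],int(sys.argv[2]);tz=[float(a) for a in sys.argv[3:]]
ref=json.load(open("ref.json"));W,Z=2.0,.9
def th(z): return np.arcsin(np.clip((z-210)/150,-1,1))-.45
def acc(x,u): return (x[2]+K*x[0]-KS*(x[0]-u)-D*x[1])/I
def prop(x,P,u,dt):
    m=max(1,int(round(dt*120)));h=dt/m
    for _ in range(m):
        a=acc(x,u);x=x+h*np.array([x[1]+h*a/2,a,0])
        F=np.eye(3)+h*np.array([[0,1,0],[(K-KS)/I,-D/I,1/I],[0,0,0]])
        P=F@P@F.T+h*np.diag([1e-8,4e-5,2e-6])
        if x[0]>.22: x[0]=.22;x[1]=min(x[1],0)
    return x,P
s=r.sense();S=json.load(open("st.json")) if os.path.exists("st.json") else None
if mode!="watch":
    if mode=="start": # tz holds the rows of the call in which it lifted
        z0=s["eef_pos"][2]+tz[-1];b=-(K-KS)*.22-KS*th(z0-tz[-1]*.6)
        x,P=np.array([.22,0,b]),np.diag([1e-6,1e-5,.006**2])
    else: x,P,z0=np.array(S["x"]),np.array(S["P"]),S["z"]
    p=0
    for d in tz: x,P=prop(x,P,th(z0-(p+d)/2),1/12);p=d
    z0=s["eef_pos"][2]
for i in range(2):
    f=cams.grab_frame("side");m=rocker(f,ref);y=(.6*m[0]+.4*m[1])
    if mode=="watch": print(np.round(m,4));continue
    if i==0: print("pred",x.round(4))
    H=np.array([1,0,0]);k=P@H/(P[0,0]+8e-4**2);x=x+k*(y-x[0]);P=P-np.outer(k,H@P)
    x,P=prop(x,P,th(z0),.05)
t=r.sense()["clock"];print("t",t,"z",s["eef_pos"].round(1),"meas",np.round(m,4))
if mode!="watch":
    T=S.get("traj") if S else None
    if mode.startswith("goto"): _,g,d=mode.split(":");T=[t,x[0],float(g),float(d),x[1]]
    elif mode=="hold": T=None
    print("x",x.round(4),"sd",np.sqrt(np.diag(P)).round(4))
    json.dump(dict(x=x.tolist(),P=P.tolist(),z=z0,traj=T),open("st.json","w"))
    def rf(q):
        if T is None: return IDX,0,0
        t0,a,b,d,v=T;c=min((q-t0)/d,1)
        A=np.linalg.solve(np.array([[1,1,1],[3,4,5],[6,12,20]]),[b-a-v*d,-v*d,0])
        return (a+v*d*c+A@[c**3,c**4,c**5],(v*d+A@[3*c**2,4*c**3,5*c**4])/d,(A@[6*c,12*c**2,20*c**3])/d**2) if c<1 else (b,0,0)
    z=zc=z0;o=[];X=x.copy();yb=lambda z:-np.sqrt(150**2-(z-210)**2)
    for j in range(n):
        q=t+(j+.5)/12;a,v,w=rf(q);des=w-2*Z*W*(X[1]-v)-W*W*(X[0]-a)
        u=(des*I-X[2]-(K-KS)*X[0]+D*X[1])/KS
        zt=210+150*np.sin(np.clip(.45+u,-.7,.7));zn=z+np.clip(zt-z,-5,5)
        X,_=prop(X,P,th((z+zn)/2),1/12);z=zn;o.append((round(zc-z,1),round(yb(z)-yb(zc),1)))
    print("tz,tx:",o,"end",X[:2].round(3),"ref",np.round(rf(t+n/12),3),"zeq",round(210+150*np.sin(.45-(x[2]+(K-KS)*IDX)/KS),1))
E
python3 step.py watch 0
```

```text
[0.2199 0.2199]
[0.2199 0.2199]
t 5.9333 z [ 481.3 -135.8  220. ] meas [0.2199 0.2199]
```

>>> send_rows --targets '[0, 0, 0.0012, 0, 0, 0, -1, 0, 0, 0.0025, 0, 0, 0, -1, 0, 0, 0.0038, 0, 0, 0, -1, 0, 0, 0.005, 0, 0, 0, -1, 0, 0, 0.0062, 0, 0, 0, -1, 0, 0, 0.0075, 0, 0, 0, -1, 0, 0, 0.0088, 0, 0, 0, -1, 0, 0, 0.01, 0, 0, 0, -1, 0, 0, 0.0112, 0, 0, 0, -1, 0, 0, 0.0125, 0, 0, 0, -1, 0, 0, 0.0138, 0, 0, 0, -1, 0, 0, 0.015, 0, 0, 0, -1]'

```text
clock: 6.93
eef_pos: [481.2, -135.8, 205.0]
tcp_rot: [-3.142, 0.0, 1.52]
contact_force: [0.2, -0.7, 0.9]
opening: -0.002
grasp_force: 0.6
```

```bash
python3 step.py watch 0
```

```text
[0.2195 0.2202]
[0.22   0.2199]
t 7.0333 z [ 481.2 -135.8  205. ] meas [0.22   0.2199]
```

>>> send_rows --targets '[0, 0, 0.0012, 0, 0, 0, -1, 0, 0, 0.0025, 0, 0, 0, -1, 0, 0, 0.0038, 0, 0, 0, -1, 0, 0, 0.005, 0, 0, 0, -1, 0, 0, 0.0062, 0, 0, 0, -1, 0, 0, 0.0075, 0, 0, 0, -1, 0, 0, 0.0088, 0, 0, 0, -1, 0.001, 0, 0.01, 0, 0, 0, -1, 0.001, 0, 0.0112, 0, 0, 0, -1, 0.001, 0, 0.0125, 0, 0, 0, -1, 0.001, 0, 0.0138, 0, 0, 0, -1, 0.001, 0, 0.015, 0, 0, 0, -1]'

```text
clock: 8.03
eef_pos: [481.3, -134.6, 190.0]
tcp_rot: [3.142, -0.0, 1.52]
contact_force: [0.7, 0.2, 1.2]
opening: -0.002
grasp_force: 0.7
```

```bash
python3 step.py watch 0
```

```text
[0.2205 0.2199]
[0.2199 0.2199]
t 8.1333 z [ 481.3 -134.6  190. ] meas [0.2199 0.2199]
```

>>> send_rows --targets '[0, 0, 0.0012, 0, 0, 0, -1, 0, 0, 0.0025, 0, 0, 0, -1, 0.0005, 0, 0.0038, 0, 0, 0, -1, 0.001, 0, 0.005, 0, 0, 0, -1, 0.001, 0, 0.0062, 0, 0, 0, -1, 0.001, 0, 0.0075, 0, 0, 0, -1, 0.0015, 0, 0.0088, 0, 0, 0, -1, 0.002, 0, 0.01, 0, 0, 0, -1, 0.002, 0, 0.0112, 0, 0, 0, -1, 0.002, 0, 0.0125, 0, 0, 0, -1, 0.0025, 0, 0.0138, 0, 0, 0, -1, 0.003, 0, 0.015, 0, 0, 0, -1]'

```text
clock: 9.13
eef_pos: [481.4, -131.8, 174.9]
tcp_rot: [-3.142, 0.0, 1.52]
contact_force: [0.3, -1.3, 0.6]
opening: 0.0
grasp_force: 0.7
```

```bash
python3 step.py watch 0
```

```text
[0.2199 0.2199]
[0.2202 0.2199]
t 9.2333 z [ 481.4 -131.8  174.9] meas [0.2202 0.2199]
```

>>> send_rows --targets '[0.0002, 0, 0.0012, 0, 0, 0, -1, 0.0005, 0, 0.0025, 0, 0, 0, -1, 0.001, 0, 0.0038, 0, 0, 0, -1, 0.0015, 0, 0.005, 0, 0, 0, -1, 0.0018, 0, 0.0062, 0, 0, 0, -1, 0.002, 0, 0.0075, 0, 0, 0, -1, 0.0025, 0, 0.0088, 0, 0, 0, -1, 0.003, 0, 0.01, 0, 0, 0, -1, 0.0033, 0, 0.0112, 0, 0, 0, -1, 0.0037, 0, 0.0125, 0, 0, 0, -1, 0.004, 0, 0.0138, 0, 0, 0, -1, 0.0045, 0, 0.015, 0, 0, 0, -1]'

```text
clock: 10.23
eef_pos: [481.7, -127.2, 160.0]
tcp_rot: [3.142, 0.0, 1.52]
contact_force: [0.1, -1.0, 1.6]
opening: -0.0
grasp_force: 0.7
```

```bash
python3 step.py watch 0
```

```text
[0.2199 0.2199]
[0.2199 0.2199]
t 10.3333 z [ 481.7 -127.2  160. ] meas [0.2199 0.2199]
```

>>> send_rows --targets '[0.0005, 0, 0.0012, 0, 0, 0, -1, 0.001, 0, 0.0025, 0, 0, 0, -1, 0.0015, 0, 0.0038, 0, 0, 0, -1, 0.002, 0, 0.005, 0, 0, 0, -1, 0.0025, 0, 0.0062, 0, 0, 0, -1, 0.003, 0, 0.0075, 0, 0, 0, -1, 0.0035, 0, 0.0088, 0, 0, 0, -1, 0.004, 0, 0.01, 0, 0, 0, -1, 0.0045, 0, 0.0112, 0, 0, 0, -1, 0.005, 0, 0.0125, 0, 0, 0, -1, 0.0056, 0, 0.0138, 0, 0, 0, -1, 0.0062, 0, 0.015, 0, 0, 0, -1]'

```text
clock: 11.33
eef_pos: [481.9, -121.0, 144.9]
tcp_rot: [-3.142, -0.0, 1.52]
contact_force: [-1.0, -1.7, 2.2]
opening: -0.005
grasp_force: 0.8
```

```bash
python3 step.py watch 0
```

```text
[0.2159 0.2173]
[0.2141 0.2158]
t 11.4333 z [ 481.9 -121.   144.9] meas [0.2141 0.2158]
```

```bash
python3 step.py start 6 1.2 2.5 3.8 5 6.2 7.5 8.8 10 11.2 12.5 13.8 15 15 | sed 's/^/S /'; python3 - <<'E'
E
cp step.py step_bak.py; grep -c . st.json
```

```text
S pred [ 0.2146 -0.0326  0.1852]
S t 11.5333 z [ 481.9 -120.9  144.9] meas [0.2101 0.2118]
S x [ 0.2087 -0.0489  0.1848] sd [0.0008 0.007  0.0015]
S tz,tx: [(np.float64(5.0), np.float64(2.5)), (np.float64(10.0), np.float64(5.3)), (np.float64(15.0), np.float64(8.3)), (np.float64(17.7), np.float64(10.1)), (np.float64(12.7), np.float64(6.9)), (np.float64(7.7), np.float64(4.0))] end [ 0.145 -0.229] ref [-0.043  0.     0.   ] zeq 170.4
1
```

>>> send_rows --targets '[-0.0023, 0, -0.005, 0, 0, 0, -1, -0.0031, 0, -0.0068, 0, 0, 0, -1, -0.0031, 0, -0.007, 0, 0, 0, -1, -0.0031, 0, -0.0069, 0, 0, 0, -1, -0.0031, 0, -0.0068, 0, 0, 0, -1, -0.0031, 0, -0.0069, 0, 0, 0, -1]'

```text
clock: 12.03
eef_pos: [481.8, -124.0, 152.0]
tcp_rot: [3.141, -0.0, 1.52]
contact_force: [0.2, 1.5, 2.8]
opening: 0.006
grasp_force: 1.1
```

```bash
python3 step.py go 7 -5 -6.8 -7 -6.9 -6.8 -6.9
```

```text
pred [ 0.18   -0.0624  0.1848]
t 12.1333 z [ 481.8 -124.   152. ] meas [0.1751 0.1815]
x [ 0.1749 -0.0631  0.185 ] sd [0.0007 0.005  0.0013]
tz,tx: [(0.4, 0.2), (0.1, 0.0), (-0.5, -0.2), (-1.1, -0.5), (-1.8, -0.7), (-2.5, -1.0), (-3.2, -1.3)] end [ 0.131 -0.088] ref [ 0.134 -0.083 -0.031] zeq 170.3
```

>>> send_rows --targets '[0.0002, 0, 0.0004, 0, 0, 0, -1, 0, 0, 0.0001, 0, 0, 0, -1, -0.0002, 0, -0.0005, 0, 0, 0, -1, -0.0005, 0, -0.0011, 0, 0, 0, -1, -0.0007, 0, -0.0018, 0, 0, 0, -1, -0.001, 0, -0.0025, 0, 0, 0, -1, -0.0013, 0, -0.0032, 0, 0, 0, -1]'

```text
clock: 12.72
eef_pos: [481.7, -125.5, 155.3]
tcp_rot: [-3.142, 0.0, 1.52]
contact_force: [-0.3, 1.5, 2.2]
opening: 0.004
grasp_force: 1.1
```

```bash
python3 step.py go 7 .4 .1 -.5 -1.1 -1.8 -2.5 -3.2
```

```text
pred [ 0.1305 -0.0878  0.185 ]
t 12.8167 z [ 481.7 -125.5  155.3] meas [0.1313 0.1451]
x [ 0.1332 -0.0655  0.1869] sd [0.0007 0.0052 0.0013]
tz,tx: [(5.0, 2.1), (6.6, 2.8), (4.5, 1.9), (2.1, 0.8), (-0.1, -0.1), (-2.1, -0.8), (-3.8, -1.4)] end [ 0.079 -0.11 ] ref [ 0.072 -0.093  0.003] zeq 169.2
```

>>> send_rows --targets '[0.0021, 0, 0.005, 0, 0, 0, -1, 0.0027, 0, 0.0065, 0, 0, 0, -1, 0.0019, 0, 0.0045, 0, 0, 0, -1, 0.0008, 0, 0.002, 0, 0, 0, -1, 0, 0, 0, 0, 0, 0, -1, -0.0008, 0, -0.002, 0, 0, 0, -1, -0.0014, 0, -0.0038, 0, 0, 0, -1]'

```text
clock: 13.4
eef_pos: [481.6, -126.9, 159.3]
tcp_rot: [-3.142, -0.0, 1.52]
contact_force: [-0.7, 1.1, 2.5]
opening: 0.001
grasp_force: 0.9
```

```bash
sed -i 's/^PB,PG=.*/PB,PG=(-240,35),(195,50)/' ctl.py
python3 - <<'E'
import json,numpy as np
S=json.load(open("st.json"));S["P"]=np.diag([.0025**2,.012**2,.003**2]).tolist();json.dump(S,open("st.json","w"))
E
python3 step.py go 7 5 6.5 4.5 2 0 -2 -3.8
```

```text
pred [ 0.0795 -0.11    0.1869]
t 13.5 z [ 481.6 -126.9  159.3] meas [0.0818 0.0736]
x [ 0.0732 -0.0977  0.1883] sd [0.001  0.0106 0.0025]
tz,tx: [(1.5, 0.6), (0.0, 0.0), (-1.8, -0.6), (-3.4, -1.2), (-4.9, -1.7), (-6.1, -2.1), (-7.2, -2.4)] end [ 0.016 -0.091] ref [ 0.012 -0.077  0.043] zeq 168.4
```

>>> send_rows --targets '[0.0006, 0, 0.0015, 0, 0, 0, -1, 0, 0, 0, 0, 0, 0, -1, -0.0006, 0, -0.0018, 0, 0, 0, -1, -0.0012, 0, -0.0034, 0, 0, 0, -1, -0.0017, 0, -0.0049, 0, 0, 0, -1, -0.0021, 0, -0.006, 0, 0, 0, -1, -0.0024, 0, -0.0072, 0, 0, 0, -1]'

```text
clock: 14.08
eef_pos: [481.6, -129.3, 166.3]
tcp_rot: [3.142, -0.0, 1.52]
contact_force: [-0.2, 1.0, 0.8]
opening: -0.001
grasp_force: 0.8
```

```bash
sed -i 's/^PB,PG=.*/PB,PG=(-236,35),(200,50)/' ctl.py
python3 step.py go 7 1.5 0 -1.8 -3.4 -4.9 -6 -7.2
```

```text
pred [ 0.0157 -0.0906  0.1883]
t 14.1833 z [ 481.6 -129.3  166.3] meas [0.0118 0.0034]
x [ 0.0034 -0.093   0.1878] sd [0.0008 0.0055 0.0014]
tz,tx: [(-5.0, -1.4), (-5.9, -1.7), (-5.9, -1.7), (-5.9, -1.7), (-5.8, -1.7), (-5.8, -1.6), (-5.8, -1.6)] end [-0.034 -0.037] ref [-0.028 -0.04   0.061] zeq 168.7
```

>>> send_rows --targets '[-0.0014, 0, -0.005, 0, 0, 0, -1, -0.0017, 0, -0.0059, 0, 0, 0, -1, -0.0017, 0, -0.0059, 0, 0, 0, -1, -0.0017, 0, -0.0059, 0, 0, 0, -1, -0.0017, 0, -0.0058, 0, 0, 0, -1, -0.0017, 0, -0.0058, 0, 0, 0, -1, -0.0017, 0, -0.0058, 0, 0, 0, -1]'

```text
clock: 14.77
eef_pos: [481.6, -131.0, 171.9]
tcp_rot: [3.141, 0.0, 1.52]
contact_force: [0.2, -1.3, 0.6]
opening: 0.002
grasp_force: 0.5
```

>>> send_rows --targets '[-0.0012, 0, -0.0049, 0, 0, 0, -1, -0.0011, 0, -0.0046, 0, 0, 0, -1, -0.0008, 0, -0.0034, 0, 0, 0, -1, -0.0006, 0, -0.0022, 0, 0, 0, -1, -0.0003, 0, -0.0011, 0, 0, 0, -1, 0, 0, -0.0001, 0, 0, 0, -1, 0.0002, 0, 0.0008, 0, 0, 0, -1]'

```text
clock: 15.55
eef_pos: [481.4, -130.7, 171.0]
tcp_rot: [-3.141, 0.0, 1.52]
contact_force: [1.1, -1.6, 0.9]
opening: 0.002
grasp_force: 0.5
```

View pics/a1.png

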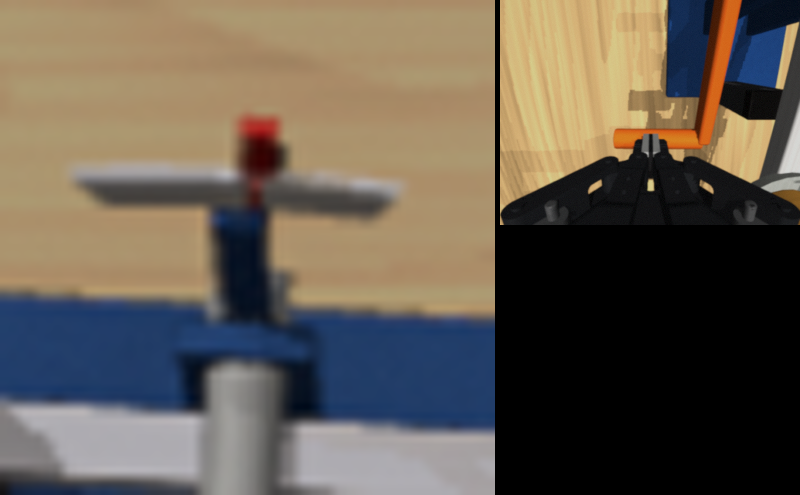

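```bash
python3 step.py go 7 -4.9 -4.6 -3.4 -2.2 -1.1 -.1 .8
python3 - <<'E'
import pickle
from ctl import *
f,w,x=pickle.load(open("a1.pkl","rb"));print(np.round(x,4))
im=f["color"].astype(int)
for v in range(157,169):print(v,[tuple(p[::-1]) for p in im[v,239:249].tolist()])
def tabp(i,s,rad): return np.r_[O+57*ux+(rad*np.sin(i)+s*6*np.cos(i))*uy,200+rad*np.cos(i)]
for rad in(212,190,168):print("tab",rad,[proj(f,tabp(-.043,s,rad)).round(2).tolist() for s in(-1,1)])
for rr in(-.03,-.044,-.06):print("ptr",rr,[proj(f,np.r_[O+xx*ux+(165*np.sin(rr)+s*4.4)*uy,200+165*np.cos(rr)]).round(2).tolist() for s in(-1,1) for xx in(58,65)])
E
```

```text
pred [-0.0514  0.011   0.1871]
t 15.65 z [ 481.4 -130.7  171. ] meas [-0.0671 -0.0755]
x [-0.0717 -0.031   0.1842] sd [0.0007 0.0055 0.0013]
tz,tx: [(-5.0, -1.3), (-10.0, -2.3), (-14.2, -3.1), (-11.8, -2.7), (-8.7, -2.1), (-6.1, -1.5), (-4.1, -1.0)] end [-0.072  0.031] ref [-0.043  0.     0.   ] zeq 170.8
[-0.0429 -0.0414  0.1871]
157 [(171, 141, 105), (171, 142, 105), (171, 139, 103), (170, 124, 93), (170, 134, 100), (170, 139, 103), (170, 138, 102), (171, 141, 105), (169, 139, 103), (170, 139, 104)]
158 [(171, 145, 108), (171, 144, 107), (170, 111, 83), (169, 72, 56), (169, 67, 52), (170, 70, 54), (169, 77, 58), (170, 132, 98), (171, 143, 106), (171, 143, 106)]
159 [(172, 151, 112), (172, 148, 110), (168, 107, 81), (166, 55, 44), (166, 35, 31), (165, 34, 31), (167, 64, 50), (171, 135, 100), (172, 149, 111), (171, 148, 111)]
160 [(172, 149, 111), (171, 148, 111), (137, 102, 75), (100, 45, 34), (87, 13, 11), (90, 15, 14), (119, 58, 43), (159, 133, 99), (172, 148, 110), (171, 147, 109)]
161 [(172, 147, 109), (171, 146, 109), (129, 99, 73), (75, 41, 29), (56, 8, 6), (55, 7, 5), (62, 24
[... 799 characters left out ...]
2, 69), (77, 73, 69)]
167 [(70, 67, 64), (72, 68, 65), (73, 68, 64), (65, 46, 43), (59, 25, 25), (67, 59, 56), (75, 71, 66), (76, 72, 66), (73, 69, 65), (73, 69, 65)]
168 [(40, 48, 70), (38, 48, 67), (42, 50, 67), (36, 37, 55), (31, 27, 48), (46, 43, 46), (111, 97, 78), (122, 105, 85), (108, 95, 79), (102, 90, 75)]
tab 212 [[245.54, 159.32], [241.19, 159.11]]
tab 190 [[245.38, 161.55], [241.11, 161.34]]
tab 168 [[245.22, 163.7], [241.02, 163.49]]
ptr -0.03 [[243.92, 163.58], [244.06, 161.23], [240.84, 163.43], [240.99, 161.08]]
ptr -0.044 [[244.72, 163.63], [244.86, 161.27], [241.65, 163.48], [241.79, 161.13]]
ptr -0.06 [[245.65, 163.68], [245.79, 161.33], [242.57, 163.53], [242.72, 161.18]]
```

```bash
sed -i 's/^PB,PG=.*/PB,PG=(-220,33),(191,50)/' ctl.py
cat > fit.py <<'E'
from ctl import *
from scipy.optimize import least_squares
# call start clock, start z, rows
C=[(12.1333,152.0,[.4,.1,-.5,-1.1,-1.8,-2.5,-3.2]),(12.8167,155.3,[5,6.5,4.5,2,0,-2,-3.8]),(13.5,159.3,[1.5,0,-1.8,-3.4,-4.9,-6,-7.2]),(14.1833,166.3,[-5,-5.9,-5.9,-5.9,-5.8,-5.8,-5.8]),(14.9667,171.9,[-4.9,-4.6,-3.4,-2.2,-1.1,-.1,.8])]
T,Zs=[12.08],[152.0]
for c,z,rows in C:
    T+= [c]+[c+(i+1)/12 for i in range(len(rows))];Zs+=[z]+[z-d for d in rows]
T+=[15.66];Zs+=[171.0]
M=np.array([[12.083,.1751],[12.767,.1313],[13.45,.0692],[14.133,-.0033],[14.817,-.0564],[15.6,-.088]])
h=1/240;tt=np.arange(12.083,15.652,h);th=np.arcsin((np.interp(tt,T,Zs)-210)/150)-.45
def sim(p,k=K):
    r,v,b=p;o=[]
    for u in th:
        o.append((r,v));a=(b+k*r-KS*(r-u)-D*v)/I;r+=h*v;v+=h*a
    return np.array(o)
for k in(.36,.38,.40):
    s=least_squares(lambda p:np.interp(M[:,0],tt,sim(p,k)[:,0])-M[:,1],[.175,-.06,.185]);e=sim(s.x,k)[-1]
    print(k,s.x.round(4),s.fun.round(4),"end",e.round(4))
    if k==.38: json.dump(dict(x=[*e,s.x[2]],P=np.diag([.002**2,.006**2,.0015**2]).tolist(),z=171.0,traj=None),open("st.json","w"))
E
python3 fit.py; G=0 python3 step.py hold 7; G=0 python3 step.py goto:-0.043:2 7
```

```text
0.36 [ 0.1725 -0.0391  0.1887] [-0.0026  0.0048  0.0045 -0.0025 -0.0074  0.0032] end [-0.085  -0.0034]
0.38 [ 0.1745 -0.0574  0.188 ] [-0.0006  0.0007  0.0023 -0.0003 -0.0033  0.0012] end [-0.0878 -0.0206]
0.4 [ 0.1762 -0.0748  0.1874] [ 0.0011 -0.0032  0.0002  0.0017  0.0006 -0.0005] end [-0.0902 -0.037 ]
t 15.65 z [ 481.4 -130.7  171. ] meas 
x [-0.0878 -0.0206  0.188 ] sd [0.002  0.006  0.0015]
tz,tx: [(-5.0, -1.3), (-10.0, -2.3), (-13.5, -3.0), (-10.5, -2.4), (-7.0, -1.7), (-4.1, -1.0), (-1.8, -0.5)] end [-0.08   0.044] ref [-0.043  0.     0.   ] zeq 168.6
t 15.65 z [ 481.4 -130.7  171. ] meas 
x [-0.0878 -0.0206  0.188 ] sd [0.002  0.006  0.0015]
tz,tx: [(-1.9, -0.5), (-4.5, -1.1), (-6.6, -1.6), (-7.9, -1.9), (-8.5, -2.0), (-8.4, -2.0), (-7.9, -1.9)] end [-0.089  0.029] ref [-0.089  0.025  0.097] zeq 168.6
```

>>> send_rows --targets '[-0.0013, 0, -0.005, 0, 0, 0, -1, -0.0023, 0, -0.01, 0, 0, 0, -1, -0.0032, 0, -0.015, 0, 0, 0, -1, -0.0032, 0, -0.0146, 0, 0, 0, -1, -0.0025, 0, -0.0108, 0, 0, 0, -1, -0.0017, 0, -0.0072, 0, 0, 0, -1, -0.0011, 0, -0.0043, 0, 0, 0, -1]'

```text
clock: 16.23
eef_pos: [481.3, -131.8, 174.9]
tcp_rot: [-3.142, 0.0, 1.52]
contact_force: [-0.1, -0.6, 1.3]
opening: -0.004
grasp_force: 0.5
```

```bash
EXP=16.23 python3 step.py hold 7 -5 -10 -15 -14.6 -10.8 -7.2 -4.3
```

```text
pred [-0.0855  0.0458  0.1877]
t 16.3333 z [ 481.3 -131.8  174.9] meas [-0.1026 -0.1054]
x [-0.1037  0.0044  0.185 ] sd [0.0008 0.0073 0.0017]
tz,tx: [(-5.0, -1.1), (-10.0, -2.0), (-10.5, -2.1), (-7.0, -1.5), (-3.7, -0.8), (-1.0, -0.2), (1.0, 0.3)] end [-0.084  0.055] ref [-0.043  0.     0.   ] zeq 170.6
```

>>> send_rows --targets '[-0.0013, 0, -0.006, 0, 0, 0, -1, -0.0023, 0, -0.012, 0, 0, 0, -1, -0.0026, 0, -0.014, 0, 0, 0, -1, -0.0023, 0, -0.012, 0, 0, 0, -1, -0.0018, 0, -0.009, 0, 0, 0, -1, -0.0012, 0, -0.006, 0, 0, 0, -1, -0.0008, 0, -0.004, 0, 0, 0, -1]'

```text
clock: 16.92
eef_pos: [481.2, -132.6, 178.9]
tcp_rot: [-3.141, -0.0, 1.52]
contact_force: [0.7, 0.2, -0.0]
opening: 0.003
grasp_force: 0.5
```

```bash
EXP=16.91 python3 step.py hold 7 -6 -12 -14 -12 -9 -6 -4
```

```text
pred [-0.0764  0.0919  0.185 ]
t 17.0167 z [ 481.2 -132.6  178.9] meas [-0.0596 -0.0605]
x [-0.054   0.1297  0.187 ] sd [0.0007 0.0053 0.0013]
tz,tx: [(5.0, 1.1), (10.0, 2.5), (15.0, 4.0), (20.0, 5.7), (25.0, 7.6), (30.0, 9.7), (35.0, 12.1)] end [0.015 0.058] ref [-0.043  0.     0.   ] zeq 169.4
```

```bash
sed -i 's/np.clip(zt-z,-5,5)/np.clip(zt-z,-10,10)/' step.py
python3 - <<'E'
s=open("fit.py").read()
s=s.replace("(14.9667,171.9,[-4.9,-4.6,-3.4,-2.2,-1.1,-.1,.8])]","(14.9667,171.9,[-4.9,-4.6,-3.4,-2.2,-1.1,-.1,.8]),(15.65,171.0,[-5,-10,-15,-14.6,-10.8,-7.2,-4.3]),(16.3333,174.9,[-6,-12,-14,-12,-9,-6,-4])]")
s=s.replace("T+=[15.66];Zs+=[171.0]","T+=[17.02];Zs+=[178.9]").replace("15.652,h","17.017,h").replace("[15.6,-.088]])","[15.6,-.088],[16.233,-.1036],[16.2833,-.1036],[16.967,-.0600]])")
i=s.index("for k in(")
s=s[:i]+'''
print(cen and "")
def sim(p):
    r,v,b,k,ks,dl=p;o=[];thd=np.interp(tt-dl,tt,th)
    for u in thd:
        o.append((r,v));a=(b+k*r-ks*(r-u)-D*v)/I;r+=h*v;v+=h*a
    return np.array(o)
pr=np.array([.39,.25,0.0]);sg=np.array([.01,.02,.04])
f=lambda p:np.r_[(np.interp(M[:,0],tt,sim(p)[:,0])-M[:,1])/.0015,(p[3:]-pr)/sg]
s=least_squares(f,[.175,-.06,.1877,.39,.25,0.0],x_scale=[.01,.01,.005,.01,.01,.02]);e=sim(s.x)[-1];print(s.x.round(4),(s.fun*.0015).round(4)[:len(M)],"end",e.round(4),"sd",np.sqrt(np.diag(np.linalg.inv(s.jac.T@s.jac))).round(4))
'''
open("fit2.py","w").write(s)
E
python3 fit2.py; G=0 python3 step.py hold 7
```

```text
[ 0.1756 -0.0694  0.1836  0.3926  0.246  -0.0392] [ 0.0005 -0.0018  0.0006  0.0017  0.0007 -0.0036  0.0008  0.0014 -0.0003] end [-0.0546  0.12  ] sd [0.0015 0.0045 0.004  0.0096 0.0054 0.0299]
t 17.0167 z [ 481.  -132.4  178.8] meas 
x [-0.054   0.1297  0.187 ] sd [0.0007 0.0053 0.0013]
tz,tx: [(10.0, 2.5), (20.0, 5.7), (30.0, 9.8), (34.4, 11.8), (30.4, 9.9), (25.7, 7.9), (21.6, 6.3)] end [-0.009 -0.006] ref [-0.043  0.     0.   ] zeq 169.4
```

>>> send_rows --targets '[0.0025, 0, 0.01, 0, 0, 0, -1, 0.0057, 0, 0.02, 0, 0, 0, -1, 0.0093, 0, 0.029, 0, 0, 0, -1, 0.011, 0, 0.0325, 0, 0, 0, -1, 0.0095, 0, 0.029, 0, 0, 0, -1, 0.0076, 0, 0.025, 0, 0, 0, -1, 0.0058, 0, 0.02, 0, 0, 0, -1]'

```text
clock: 17.6
eef_pos: [481.4, -126.8, 159.8]
tcp_rot: [-3.141, -0.0, 1.52]
contact_force: [-0.4, 1.7, 1.5]
opening: -0.003
grasp_force: 0.8
```

```bash
EXP=17.6 python3 step.py goto:-0.043:1.6 7 10 20 29 32.5 29 25 20
```

```text
pred [-0.0073  0.0029  0.187 ]
t 17.7 z [ 481.4 -126.8  159.8] meas [-0.0258 -0.0245]
x [-0.0277 -0.0535  0.1839] sd [0.0007 0.0052 0.0013]
tz,tx: [(-10.0, -3.2), (-14.9, -4.4), (-17.3, -5.0), (-18.6, -5.3), (-19.1, -5.4), (-19.0, -5.4), (-18.4, -5.2)] end [-0.051 -0.008] ref [-0.048 -0.01   0.087] zeq 171.2
```

```bash
sed -i 's#th(z0-(p+d)/2)#th(z0-(.15*p+.85*d))#; s#th((z+zn)/2)#th(.15*z+.85*zn)#' step.py
cat > fit3.py <<'E'
s=open("fit2.py").read()
s=s.replace("[-6,-12,-14,-12,-9,-6,-4])]","[-6,-12,-14,-12,-9,-6,-4]),(17.0167,178.9,[10,20,29,32.5,29,25,20])]").replace("T+=[17.02];Zs+=[178.9]","T+=[17.71];Zs+=[159.6]").replace("17.017,h","17.701,h").replace("[16.967,-.0600]])","[16.967,-.0600],[17.6,-.0235],[17.65,-.0252]])")
s+='''
e=[*e,s.x[2]];print(e)
S=json.load(open("st.json"));S["x"]=[float(v) for v in e];json.dump(S,open("st.json","w"))
'''
exec(s)
E
python3 fit3.py; G=0 python3 step.py hold 7
```

```text
[ 0.1756 -0.0693  0.1837  0.3927  0.246  -0.0407] [ 0.0005 -0.0018  0.0006  0.0017  0.0008 -0.0036  0.0008  0.0014 -0.0004
 -0.0001  0.0001] end [-0.027  -0.0417] sd [0.0015 0.0041 0.004  0.0095 0.0054 0.0099]
[np.float64(-0.026959776609950224), np.float64(-0.04171437986284901), np.float64(0.1836610712858727)]
t 17.7 z [ 482.4 -127.4  160.9] meas 
x [-0.027  -0.0417  0.1837] sd [0.0007 0.0052 0.0013]
tz,tx: [(-10.0, -3.1), (-14.9, -4.3), (-14.5, -4.2), (-13.9, -4.1), (-13.3, -3.9), (-12.8, -3.8), (-12.4, -3.7)] end [-0.042 -0.009] ref [-0.043  0.     0.   ] zeq 171.4
```

```bash
sed -i 's/K,KS,I,D=.39,.25/K,KS,I,D=.3927,.246/' ctl.py
python3 - <<'E'
import json
s=open("step.py").read()
s=s.replace('    z0=s["eef_pos"][2]\nfor i','    z0=z0-(tz[-1] if tz else 0)\nfor i')
s=s.replace(".15*p+.85*d","d").replace(".15*z+.85*zn","zn");open("step.py","w").write(s)
S=json.load(open("st.json"));S["z"]=159.5;S["P"]=[[2e-6,0,0],[0,6e-5,0],[0,0,2e-6]];json.dump(S,open("st.json","w"))
E
G=0 python3 step.py hold 7
```

```text
t 17.7 z [ 482.4 -127.4  160.9] meas 
x [-0.027  -0.0417  0.1837] sd [0.0014 0.0077 0.0014]
tz,tx: [(-10.0, -3.2), (-14.3, -4.3), (-13.7, -4.2), (-13.2, -4.1), (-12.8, -3.9), (-12.4, -3.8), (-12.1, -3.8)] end [-0.041 -0.01 ] ref [-0.043  0.     0.   ] zeq 169.9
```

>>> send_rows --targets '[-0.0032, 0, -0.01, 0, 0, 0, -1, -0.0043, 0, -0.0143, 0, 0, 0, -1, -0.0042, 0, -0.0137, 0, 0, 0, -1, -0.0041, 0, -0.0132, 0, 0, 0, -1, -0.0039, 0, -0.0128, 0, 0, 0, -1, -0.0038, 0, -0.0124, 0, 0, 0, -1, -0.0038, 0, -0.0121, 0, 0, 0, -1]'

```text
clock: 18.28
eef_pos: [481.4, -130.6, 171.3]
tcp_rot: [-3.141, -0.0, 1.52]
contact_force: [1.3, 0.2, 1.1]
opening: 0.0
grasp_force: 0.6
```

```bash
EXP=18.28 python3 step.py hold 7 -10 -14.3 -13.7 -13.2 -12.8 -12.4 -12.1
```

```text
pred [-0.0415 -0.0099  0.1837]
t 18.3833 z [ 481.4 -130.6  171.3] meas [-0.0368 -0.0391]
x [-0.0378  0.0029  0.1842] sd [0.0008 0.0068 0.0017]
tz,tx: [(4.2, 1.2), (3.8, 1.1), (3.4, 0.9), (3.1, 0.9), (2.8, 0.8), (2.6, 0.7), (2.5, 0.7)] end [-0.039 -0.005] ref [-0.043  0.     0.   ] zeq 169.5
```

>>> send_rows --targets '[0.0012, 0, 0.0042, 0, 0, 0, -1, 0.0011, 0, 0.0038, 0, 0, 0, -1, 0.0009, 0, 0.0034, 0, 0, 0, -1, 0.0009, 0, 0.0031, 0, 0, 0, -1, 0.0008, 0, 0.0028, 0, 0, 0, -1, 0.0007, 0, 0.0026, 0, 0, 0, -1, 0.0007, 0, 0.0025, 0, 0, 0, -1]'

```text
clock: 18.97
eef_pos: [481.4, -129.9, 169.1]
tcp_rot: [-3.141, -0.0, 1.52]
contact_force: [-1.4, 1.5, 1.7]
opening: -0.002
grasp_force: 0.6
```

```bash
EXP=18.96 TOP=a2 python3 step.py hold 8 4.2 3.8 3.4 3.1 2.8 2.6 2.5
python3 - <<'E'
import pickle
from ctl import *
f,w,x=pickle.load(open("a2.pkl","rb"));print(np.round(x,4));im=f["color"].astype(int)
for v in range(158,168):print(v,[tuple(p[::-1]) for p in im[v,240:249].tolist()])
E
```

```text
pred [-0.0392 -0.0045  0.1842]
t 19.1667 z [ 481.4 -129.9  169.1] meas [-0.0382 -0.0405]
x [-0.0399 -0.0042  0.1843] sd [0.0012 0.0067 0.0014]
tz,tx: [(-0.3, -0.1), (-0.3, -0.1), (-0.4, -0.1), (-0.4, -0.1), (-0.4, -0.1), (-0.5, -0.1), (-0.5, -0.1), (-0.5, -0.1)] end [-0.042 -0.002] ref [-0.043  0.     0.   ] zeq 169.5
[-0.0395 -0.004   0.1843]
158 [(171, 143, 107), (170, 111, 83), (169, 72, 55), (169, 66, 51), (169, 68, 53), (169, 77, 58), (171, 131, 98), (171, 143, 106), (171, 143, 106)]
159 [(172, 149, 110), (168, 107, 81), (165, 54, 44), (165, 33, 30), (165, 34, 30), (167, 63, 50), (171, 136, 100), (171, 148, 110), (171, 148, 110)]
160 [(171, 149, 111), (137, 102, 76), (99, 45, 33), (88, 14, 13), (90, 15, 13), (119, 58, 44), (163, 136, 101), (171, 148, 110), (171, 147, 109)]
161 [(171, 146, 108), (129, 99, 73), (75, 40, 28), (55, 8, 6), (57, 7, 6), (91, 54, 40), (159, 134, 99), (171, 147, 109), (172, 146, 109)]
162 [(171, 147, 109), (117, 87, 64), (67, 29, 20), (54, 5, 5), (56, 9, 7), (89, 54, 39), (160, 136, 101), (173, 149, 110), (172, 148, 109)]
163 [(172, 156, 132), (117, 92, 76), (68, 31, 25), (55, 8, 6), (56, 9, 7), (89, 55, 41), (158, 135, 101), (171, 148, 111), (171, 147, 110)]
164 [(171, 167, 169), (128, 112, 114), (85, 55, 54), (77, 36, 34), (75, 40, 37), (93, 68, 62), (131, 120, 109), (141, 130, 119), (153, 140, 124)]
165 [(97, 95, 95), (85, 78, 76), (82, 58, 54), (107, 54, 52), (94, 74, 70), (89, 81, 76), (95, 90, 85), (105, 99, 94), (112, 106, 99)]
166 [(73, 69, 64), (73, 68, 64), (69, 49, 45), (71, 31, 29), (74, 63, 60), (74, 71, 67), (74, 70, 67), (75, 71, 68), (78, 73, 70)]
167 [(73, 69, 65), (72, 67, 64), (66, 46, 43), (58, 25, 25), (72, 63, 58), (76, 72, 66), (76, 72, 67), (73, 69, 64), (72, 68, 64)]
```

>>> send_rows --targets '[-0.0001, 0, -0.0003, 0, 0, 0, -1, -0.0001, 0, -0.0003, 0, 0, 0, -1, -0.0001, 0, -0.0004, 0, 0, 0, -1, -0.0001, 0, -0.0004, 0, 0, 0, -1, -0.0001, 0, -0.0004, 0, 0, 0, -1, -0.0001, 0, -0.0005, 0, 0, 0, -1, -0.0001, 0, -0.0005, 0, 0, 0, -1, -0.0001, 0, -0.0005, 0, 0, 0, -1]'

```text
clock: 19.83
eef_pos: [481.5, -130.1, 169.6]
tcp_rot: [-3.142, 0.0, 1.52]
contact_force: [-1.5, 0.3, 1.5]
opening: -0.001
grasp_force: 0.6
```

```bash
EXP=19.83 python3 step.py hold 9 -.3 -.3 -.4 -.4 -.4 -.5 -.5 -.5
```

```text
pred [-0.0419 -0.0018  0.1843]
t 19.9333 z [ 481.5 -130.1  169.6] meas [-0.046  -0.0445]
x [-0.0452 -0.0086  0.1837] sd [0.0007 0.0057 0.0013]
tz,tx: [(-2.6, -0.7), (-2.1, -0.6), (-1.8, -0.5), (-1.4, -0.4), (-1.2, -0.3), (-1.0, -0.3), (-0.8, -0.2), (-0.6, -0.2), (-0.5, -0.1)] end [-0.045  0.003] ref [-0.043  0.     0.   ] zeq 169.8
```

>>> send_rows --targets '[-0.0007, 0, -0.0026, 0, 0, 0, -1, -0.0006, 0, -0.0021, 0, 0, 0, -1, -0.0005, 0, -0.0018, 0, 0, 0, -1, -0.0004, 0, -0.0014, 0, 0, 0, -1, -0.0003, 0, -0.0012, 0, 0, 0, -1, -0.0003, 0, -0.001, 0, 0, 0, -1, -0.0002, 0, -0.0008, 0, 0, 0, -1, -0.0002, 0, -0.0006, 0, 0, 0, -1, -0.0001, 0, -0.0005, 0, 0, 0, -1]'

```text
clock: 20.68
eef_pos: [481.6, -130.2, 170.1]
tcp_rot: [3.142, 0.0, 1.52]
contact_force: [0.5, -1.0, 1.2]
opening: 0.002
grasp_force: 0.5
```

```bash
EXP=20.68 python3 step.py hold 9 -2.6 -2.1 -1.8 -1.4 -1.2 -1 -.8 -.6 -.5
```

```text
pred [-0.0455  0.0028  0.1837]
t 20.7833 z [ 481.6 -130.2  170.1] meas [-0.0402 -0.0421]
x [-0.0406  0.0123  0.1843] sd [0.0007 0.0057 0.0013]
tz,tx: [(3.8, 1.1), (3.2, 0.9), (2.7, 0.8), (2.3, 0.6), (1.9, 0.5), (1.6, 0.5), (1.4, 0.4), (1.2, 0.3), (1.0, 0.3)] end [-0.04  -0.003] ref [-0.043  0.     0.   ] zeq 169.5
```

>>> send_rows --targets '[0.0011, 0, 0.0038, 0, 0, 0, -1, 0.0009, 0, 0.0032, 0, 0, 0, -1, 0.0008, 0, 0.0027, 0, 0, 0, -1, 0.0006, 0, 0.0023, 0, 0, 0, -1, 0.0005, 0, 0.0019, 0, 0, 0, -1, 0.0005, 0, 0.0016, 0, 0, 0, -1, 0.0004, 0, 0.0014, 0, 0, 0, -1, 0.0003, 0, 0.0012, 0, 0, 0, -1, 0.0003, 0, 0.001, 0, 0, 0, -1]'

```text
clock: 21.53
eef_pos: [481.4, -129.9, 169.1]
tcp_rot: [-3.142, -0.0, 1.52]
contact_force: [0.0, 0.4, 2.1]
opening: 0.001
grasp_force: 0.6
```

```bash
EXP=21.53 python3 step.py hold 9 3.8 3.2 2.7 2.3 1.9 1.6 1.4 1.2 1
```

```text
pred [-0.0399 -0.0036  0.1843]
t 21.6333 z [ 481.4 -129.9  169.1] meas [-0.0433 -0.0438]
x [-0.0437 -0.011   0.1838] sd [0.0007 0.0057 0.0013]
tz,tx: [(-3.1, -0.8), (-2.6, -0.7), (-2.2, -0.6), (-1.9, -0.5), (-1.7, -0.5), (-1.5, -0.4), (-1.3, -0.4), (-1.1, -0.3), (-1.0, -0.3)] end [-0.045  0.002] ref [-0.043  0.     0.   ] zeq 169.8
```

>>> send_rows --targets '[-0.0007, 0, -0.0027, 0, 0, 0, -1, -0.0006, 0, -0.0022, 0, 0, 0, -1, -0.0005, 0, -0.0019, 0, 0, 0, -1, -0.0004, 0, -0.0016, 0, 0, 0, -1, -0.0004, 0, -0.0014, 0, 0, 0, -1, -0.0003, 0, -0.0012, 0, 0, 0, -1, -0.0003, 0, -0.001, 0, 0, 0, -1, -0.0002, 0, -0.0009, 0, 0, 0, -1, -0.0002, 0, -0.0008, 0, 0, 0, -1]'

```text
clock: 22.38
eef_pos: [481.6, -130.1, 169.9]
tcp_rot: [3.141, 0.0, 1.52]
contact_force: [-0.0, -0.4, 0.9]
opening: 0.002
grasp_force: 0.6
```

```bash
sed -i 's/\[1e-8,4e-5,2e-6\]/[1e-8,1e-5,2e-7]/' step.py; EXP=22.38 python3 step.py hold 9 -2.7 -2.2 -1.9 -1.6 -1.4 -1.2 -1 -.9 -.8
```

```text
pred [-0.0468 -0.0025  0.1838]
t 22.4833 z [ 481.6 -130.1  169.9] meas [-0.0447 -0.0438]
x [-0.044   0.003   0.1841] sd [0.0007 0.0038 0.0007]
tz,tx: [(0.6, 0.2), (0.5, 0.1), (0.5, 0.1), (0.5, 0.1), (0.5, 0.1), (0.4, 0.1), (0.4, 0.1), (0.4, 0.1), (0.4, 0.1)] end [-0.043  0.   ] ref [-0.043  0.     0.   ] zeq 169.6
```

>>> send_rows --targets '[0.0002, 0, 0.0006, 0, 0, 0, -1, 0.0001, 0, 0.0005, 0, 0, 0, -1, 0.0001, 0, 0.0005, 0, 0, 0, -1, 0.0001, 0, 0.0005, 0, 0, 0, -1, 0.0001, 0, 0.0005, 0, 0, 0, -1, 0.0001, 0, 0.0004, 0, 0, 0, -1, 0.0001, 0, 0.0004, 0, 0, 0, -1, 0.0001, 0, 0.0004, 0, 0, 0, -1, 0.0001, 0, 0.0004, 0, 0, 0, -1]'

```text
clock: 23.23
eef_pos: [481.5, -129.9, 169.5]
tcp_rot: [-3.142, -0.0, 1.52]
contact_force: [0.3, -0.6, 0.6]
opening: 0.001
grasp_force: 0.6
```

```bash
EXP=23.23 python3 step.py hold 11 .6 .5 .5 .5 .5 .4 .4 .4 .4
```

```text
pred [-0.0431  0.0003  0.1841]
t 23.3333 z [ 481.5 -129.9  169.5] meas [-0.0441 -0.0438]
x [-0.044  -0.0017  0.184 ] sd [0.0007 0.0029 0.0005]
tz,tx: [(-0.8, -0.2), (-0.7, -0.2), (-0.6, -0.2), (-0.5, -0.1), (-0.4, -0.1), (-0.3, -0.1), (-0.3, -0.1), (-0.2, -0.1), (-0.2, -0.1), (-0.2, -0.1), (-0.2, -0.0)] end [-0.044  0.001] ref [-0.043  0.     0.   ] zeq 169.6
```

Locked on well; the balance is steady.

>>> send_rows --targets '[-0.0002, 0, -0.0008, 0, 0, 0, -1, -0.0002, 0, -0.0007, 0, 0, 0, -1, -0.0002, 0, -0.0006, 0, 0, 0, -1, -0.0001, 0, -0.0005, 0, 0, 0, -1, -0.0001, 0, -0.0004, 0, 0, 0, -1, -0.0001, 0, -0.0003, 0, 0, 0, -1, -0.0001, 0, -0.0003, 0, 0, 0, -1, -0.0001, 0, -0.0002, 0, 0, 0, -1, -0.0001, 0, -0.0002, 0, 0, 0, -1, -0.0001, 0, -0.0002, 0, 0, 0, -1, 0, 0, -0.0002, 0, 0, 0, -1]'

```text
clock: 24.25
eef_pos: [481.5, -130.0, 169.7]
tcp_rot: [-3.142, 0.0, 1.52]
contact_force: [0.6, -0.0, 1.7]
opening: -0.001
grasp_force: 0.6
```

```bash
EXP=24.25 python3 step.py hold 11 -.8 -.7 -.6 -.5 -.4 -.3 -.3 -.2 -.2 -.2 -.2
```

```text
pred [-0.0436  0.001   0.184 ]
t 24.35 z [ 481.5 -130.   169.7] meas [-0.0426 -0.0438]
x [-0.0433  0.0014  0.184 ] sd [0.0007 0.003  0.0005]
tz,tx: [(0.3, 0.1), (0.2, 0.1), (0.2, 0.1), (0.2, 0.1), (0.2, 0.0), (0.1, 0.0), (0.1, 0.0), (0.1, 0.0), (0.1, 0.0), (0.1, 0.0), (0.1, 0.0)] end [-0.043 -0.   ] ref [-0.043  0.     0.   ] zeq 169.6
```

>>> send_rows --targets '[0.0001, 0, 0.0003, 0, 0, 0, -1, 0.0001, 0, 0.0002, 0, 0, 0, -1, 0.0001, 0, 0.0002, 0, 0, 0, -1, 0.0001, 0, 0.0002, 0, 0, 0, -1, 0, 0, 0.0002, 0, 0, 0, -1, 0, 0, 0.0001, 0, 0, 0, -1, 0, 0, 0.0001, 0, 0, 0, -1, 0, 0, 0.0001, 0, 0, 0, -1, 0, 0, 0.0001, 0, 0, 0, -1, 0, 0, 0.0001, 0, 0, 0, -1, 0, 0, 0.0001, 0, 0, 0, -1]'

```text
clock: 25.27
eef_pos: [481.5, -129.9, 169.6]
tcp_rot: [-3.142, 0.0, 1.52]
contact_force: [0.1, 0.7, 1.8]
opening: -0.001
grasp_force: 0.6
```

```bash
EXP=25.26 python3 step.py hold 11 .3 .2 .2 .2 .2 .1 .1 .1 .1 .1 .1
```

```text
pred [-0.0429  0.      0.184 ]
t 25.3667 z [ 481.5 -129.9  169.6] meas [-0.0451 -0.0445]
x [-0.0448 -0.0032  0.1839] sd [0.0007 0.003  0.0005]
tz,tx: [(-1.3, -0.4), (-1.1, -0.3), (-0.9, -0.2), (-0.7, -0.2), (-0.6, -0.2), (-0.5, -0.1), (-0.4, -0.1), (-0.3, -0.1), (-0.2, -0.1), (-0.2, -0.1), (-0.2, -0.0)] end [-0.044  0.002] ref [-0.043  0.     0.   ] zeq 169.7
```

>>> send_rows --targets '[-0.0004, 0, -0.0013, 0, 0, 0, -1, -0.0003, 0, -0.0011, 0, 0, 0, -1, -0.0002, 0, -0.0009, 0, 0, 0, -1, -0.0002, 0, -0.0007, 0, 0, 0, -1, -0.0002, 0, -0.0006, 0, 0, 0, -1, -0.0001, 0, -0.0005, 0, 0, 0, -1, -0.0001, 0, -0.0004, 0, 0, 0, -1, -0.0001, 0, -0.0003, 0, 0, 0, -1, -0.0001, 0, -0.0002, 0, 0, 0, -1, -0.0001, 0, -0.0002, 0, 0, 0, -1, 0, 0, -0.0002, 0, 0, 0, -1]'

```text
clock: 26.28
eef_pos: [481.5, -130.0, 169.8]
tcp_rot: [-3.142, 0.0, 1.52]
contact_force: [-0.5, -1.2, 0.6]
opening: -0.003
grasp_force: 0.5
```

```bash
EXP=26.28 python3 step.py hold 11 -1.3 -1.1 -.9 -.7 -.6 -.5 -.4 -.3 -.2 -.2 -.2
```

```text
pred [-0.044   0.002   0.1839]
t 26.3833 z [ 481.5 -130.   169.8] meas [-0.0422 -0.0427]
x [-0.0421  0.0048  0.184 ] sd [0.0007 0.003  0.0005]
tz,tx: [(1.4, 0.4), (1.1, 0.3), (0.9, 0.3), (0.8, 0.2), (0.7, 0.2), (0.5, 0.2), (0.4, 0.1), (0.4, 0.1), (0.3, 0.1), (0.3, 0.1), (0.2, 0.1)] end [-0.042 -0.001] ref [-0.043  0.     0.   ] zeq 169.6
```

>>> send_rows --targets '[0.0004, 0, 0.0014, 0, 0, 0, -1, 0.0003, 0, 0.0011, 0, 0, 0, -1, 0.0003, 0, 0.0009, 0, 0, 0, -1, 0.0002, 0, 0.0008, 0, 0, 0, -1, 0.0002, 0, 0.0007, 0, 0, 0, -1, 0.0002, 0, 0.0005, 0, 0, 0, -1, 0.0001, 0, 0.0004, 0, 0, 0, -1, 0.0001, 0, 0.0004, 0, 0, 0, -1, 0.0001, 0, 0.0003, 0, 0, 0, -1, 0.0001, 0, 0.0003, 0, 0, 0, -1, 0.0001, 0, 0.0002, 0, 0, 0, -1]'

```text
clock: 27.3
eef_pos: [481.5, -129.8, 169.6]
tcp_rot: [-3.142, -0.0, 1.52]
contact_force: [0.5, -0.7, 1.5]
opening: -0.001
grasp_force: 0.6
```

```bash
EXP=27.29 python3 step.py goto:0.221:4 12 1.4 1.1 .9 .8 .7 .5 .4 .4 .3 .3 .2
```

```text
pred [-0.0419 -0.0012  0.184 ]
t 27.4 z [ 481.5 -129.8  169.6] meas [-0.0423 -0.0427]
x [-0.0422 -0.0015  0.184 ] sd [0.0007 0.003  0.0005]
tz,tx: [(-0.6, -0.2), (-1.8, -0.5), (-2.8, -0.8), (-3.6, -1.0), (-4.3, -1.1), (-4.7, -1.2), (-5.0, -1.3), (-5.1, -1.3), (-5.0, -1.3), (-4.8, -1.2), (-4.4, -1.2), (-3.8, -1.0)] end [-0.014  0.074] ref [-0.016  0.069  0.094] zeq 169.7
```

>>> send_rows --targets '[-0.0002, 0, -0.0006, 0, 0, 0, -1, -0.0005, 0, -0.0018, 0, 0, 0, -1, -0.0008, 0, -0.0028, 0, 0, 0, -1, -0.001, 0, -0.0036, 0, 0, 0, -1, -0.0011, 0, -0.0043, 0, 0, 0, -1, -0.0012, 0, -0.0047, 0, 0, 0, -1, -0.0013, 0, -0.005, 0, 0, 0, -1, -0.0013, 0, -0.0051, 0, 0, 0, -1, -0.0013, 0, -0.005, 0, 0, 0, -1, -0.0012, 0, -0.0048, 0, 0, 0, -1, -0.0012, 0, -0.0044, 0, 0, 0, -1, -0.001, 0, -0.0038, 0, 0, 0, -1]'

```text
clock: 28.4
eef_pos: [481.4, -130.9, 173.3]
tcp_rot: [-3.142, 0.0, 1.52]
contact_force: [0.1, 0.2, 0.4]
opening: 0.002
grasp_force: 0.6
```

```bash
EXP=28.39 python3 step.py go 9 -.6 -1.8 -2.8 -3.6 -4.3 -4.7 -5 -5.1 -5 -4.8 -4.4 -3.8
```

```text
pred [-0.0136  0.074   0.184 ]
t 28.5 z [ 481.4 -130.9  173.3] meas [-0.0108 -0.0109]
x [-0.0069  0.0826  0.1839] sd [0.0007 0.0031 0.0005]
tz,tx: [(1.1, 0.3), (2.1, 0.6), (3.3, 0.9), (4.5, 1.2), (5.8, 1.6), (7.1, 2.0), (8.5, 2.4), (10.0, 2.9), (11.4, 3.4)] end [0.076 0.127] ref [0.07  0.123 0.019] zeq 169.7
```

>>> send_rows --targets '[0.0003, 0, 0.0012, 0, 0, 0, -1, 0.0006, 0, 0.0022, 0, 0, 0, -1, 0.0009, 0, 0.0034, 0, 0, 0, -1, 0.0012, 0, 0.0046, 0, 0, 0, -1, 0.0016, 0, 0.006, 0, 0, 0, -1, 0.002, 0, 0.0073, 0, 0, 0, -1, 0.0024, 0, 0.0087, 0, 0, 0, -1, 0.003, 0, 0.0102, 0, 0, 0, -1, 0.0035, 0, 0.0116, 0, 0, 0, -1]'

```text
clock: 29.25
eef_pos: [481.7, -127.3, 161.6]
tcp_rot: [3.142, 0.0, 1.52]
contact_force: [-0.4, -1.4, 0.7]
opening: -0.003
grasp_force: 0.6
```

```bash
EXP=29.24 python3 step.py go 9 1.2 2.2 3.4 4.6 6 7.3 8.7 10.2 11.6
```

```text
pred [0.0749 0.1245 0.1839]
t 29.35 z [ 481.7 -127.3  161.6] meas [0.0755 0.0808]
x [0.0839 0.1211 0.1836] sd [0.0007 0.0029 0.0005]
tz,tx: [(0.5, 0.2), (2.4, 0.9), (4.3, 1.5), (6.1, 2.2), (7.8, 2.9), (9.3, 3.5), (10.8, 4.1), (12.1, 4.7), (13.3, 5.2)] end [0.172 0.097] ref [ 0.169  0.096 -0.076] zeq 169.9
```

>>> send_rows --targets '[0.0003, 0, 0.0008, 0, 0, 0, -1, 0.001, 0, 0.0028, 0, 0, 0, -1, 0.0017, 0, 0.0048, 0, 0, 0, -1, 0.0024, 0, 0.0066, 0, 0, 0, -1, 0.0031, 0, 0.0083, 0, 0, 0, -1, 0.0038, 0, 0.01, 0, 0, 0, -1, 0.0044, 0, 0.0115, 0, 0, 0, -1, 0.005, 0, 0.013, 0, 0, 0, -1, 0.0055, 0, 0.014, 0, 0, 0, -1]'

```text
clock: 30.1
eef_pos: [481.9, -121.8, 147.6]
tcp_rot: [-3.141, -0.0, 1.52]
contact_force: [0.0, -1.2, 0.7]
opening: 0.001
grasp_force: 0.8
```

```bash
EXP=30.09 python3 step.py go 9 .8 2.8 4.8 6.6 8.3 10 11.5 13 14
```

```text
pred [0.169  0.0888 0.1836]
t 30.2 z [ 481.9 -121.8  147.6] meas [0.1574 0.1602]
x [0.1616 0.052  0.1823] sd [0.0007 0.0029 0.0005]
tz,tx: [(-10.0, -4.1), (-8.9, -3.7), (-6.0, -2.6), (-3.6, -1.6), (-1.7, -0.8), (-0.3, -0.1), (0.8, 0.4), (1.5, 0.7), (1.9, 0.9)] end [0.204 0.036] ref [ 0.218  0.02  -0.077] zeq 170.6
```

>>> send_rows --targets '[-0.0041, 0, -0.01, 0, 0, 0, -1, -0.0037, 0, -0.009, 0, 0, 0, -1, -0.0028, 0, -0.0065, 0, 0, 0, -1, -0.002, 0, -0.0045, 0, 0, 0, -1, -0.0013, 0, -0.003, 0, 0, 0, -1, -0.0009, 0, -0.002, 0, 0, 0, -1, -0.0007, 0, -0.0015, 0, 0, 0, -1, -0.0005, 0, -0.001, 0, 0, 0, -1, -0.0005, 0, -0.001, 0, 0, 0, -1, -0.0005, 0, -0.001, 0, 0, 0, -1, -0.0005, 0, -0.001, 0, 0, 0, -1, -0.0005, 0, -0.001, 0, 0, 0, -1]'

```text
clock: 31.2
eef_pos: [481.9, -122.4, 148.8]
tcp_rot: [-3.142, 0.0, 1.52]
contact_force: [0.6, 0.0, 1.5]
opening: 0.001
grasp_force: 0.9
```

```bash
EXP=31.19 python3 step.py go 9 -10 -9 -6.5 -4.5 -3 -2 -1.5 -1 -1 -1 -1 -1
```

```text
pred [0.22   0.     0.1823]
t 31.3 z [ 481.9 -122.4  148.8] meas [0.1847 0.1864]
x [ 0.1817 -0.0609  0.1802] sd [0.0007 0.0031 0.0005]
tz,tx: [(-10.0, -4.0), (-20.0, -7.3), (-20.5, -7.4), (-16.2, -6.2), (-12.8, -5.0), (-10.0, -4.0), (-7.7, -3.2), (-5.9, -2.5), (-4.5, -1.9)] end [0.187 0.041] ref [0.221 0.    0.   ] zeq 171.9
```

>>> send_rows --targets '[-0.0015, 0, -0.0033, 0, 0, 0, -1, -0.0028, 0, -0.0063, 0, 0, 0, -1, -0.0032, 0, -0.0073, 0, 0, 0, -1, -0.0032, 0, -0.0073, 0, 0, 0, -1, -0.0032, 0, -0.0073, 0, 0, 0, -1, -0.0032, 0, -0.0073, 0, 0, 0, -1, -0.0028, 0, -0.0063, 0, 0, 0, -1, -0.0019, 0, -0.0043, 0, 0, 0, -1, -0.001, 0, -0.0023, 0, 0, 0, -1, -0.0007, 0, -0.0015, 0, 0, 0, -1, -0.0007, 0, -0.0015, 0, 0, 0, -1, -0.0007, 0, -0.0015, 0, 0, 0, -1]'

```text
clock: 32.3
eef_pos: [481.8, -123.1, 150.2]
tcp_rot: [-3.141, 0.0, 1.52]
contact_force: [-1.8, -0.7, 1.3]
opening: 0.0
grasp_force: 0.8
```

```bash
EXP=32.29 python3 step.py watch 0
```

```text
[0.1731 0.1754]
[0.1722 0.1726]
t 32.4 z [ 481.8 -123.1  150.2] meas [0.1722 0.1726]
```

>>> send_rows --targets '[-0.0024, 0, -0.0058, 0, 0, 0, -1, -0.0048, 0, -0.0118, 0, 0, 0, -1, -0.0048, 0, -0.0118, 0, 0, 0, -1, -0.0048, 0, -0.0118, 0, 0, 0, -1, -0.0048, 0, -0.0118, 0, 0, 0, -1, -0.0048, 0, -0.0118, 0, 0, 0, -1, -0.0048, 0, -0.0118, 0, 0, 0, -1, -0.004, 0, -0.0098, 0, 0, 0, -1, -0.0028, 0, -0.0068, 0, 0, 0, -1, -0.002, 0, -0.0048, 0, 0, 0, -1, -0.0016, 0, -0.0038, 0, 0, 0, -1, -0.0016, 0, -0.0038, 0, 0, 0, -1]'

```text
clock: 33.4
eef_pos: [481.5, -124.5, 153.6]
tcp_rot: [-3.141, -0.0, 1.52]
contact_force: [-0.0, -1.0, 1.8]
opening: 0.003
grasp_force: 0.8
```

```bash
python3 - <<'E'
import json
S=json.load(open("st.json"));S.update(x=[.1705,-.035,.181],z=150.2,P=[[1e-6,0,0],[0,2e-4,0],[0,0,4e-6]],traj=None);json.dump(S,open("st.json","w"))
E
EXP=33.39 G=3 python3 step.py goto:0.222:1.3 12 -5.8 -11.8 -11.8 -11.8 -11.8 -11.8 -11.8 -9.8 -6.8 -4.8 -3.8 -3.8; G=0 python3 step.py goto:0.222:1.0 12
```

```text
pred [0.1967 0.0701 0.181 ]
t 33.55 z [ 481.5 -124.5  153.6] meas [0.2099 0.2105]
x [0.2143 0.0867 0.1811] sd [0.0009 0.0081 0.0014]
tz,tx: [(6.6, 2.8), (-2.6, -1.0), (2.3, 0.9), (6.2, 2.7), (8.8, 3.9), (9.5, 4.2), (8.8, 3.9), (7.1, 3.1), (4.7, 2.0), (2.2, 0.9), (-0.2, -0.1), (-2.0, -0.8)] end [ 0.208 -0.007] ref [ 0.225 -0.024  0.094] zeq 171.4
t 33.55 z [ 481.5 -124.6  154. ] meas 
x [0.2143 0.0867 0.1811] sd [0.0009 0.0081 0.0014]
tz,tx: [(8.7, 3.8), (2.6, 1.1), (9.1, 4.0), (11.8, 5.4), (11.3, 5.1), (8.5, 3.7), (4.4, 1.8), (-0.0, -0.0), (-3.7, -1.4), (-5.6, -2.1), (-4.8, -1.8), (-0.3, -0.1)] end [0.208 0.018] ref [0.222 0.    0.   ] zeq 171.4
```

>>> send_rows --targets '[0.008, 0, 0.02, 0, 0, 0, -1, 0.0035, 0, 0.008, 0, 0, 0, -1, -0.0008, 0, -0.002, 0, 0, 0, -1, -0.0012, 0, -0.003, 0, 0, 0, -1, -0.0015, 0, -0.004, 0, 0, 0, -1, -0.0022, 0, -0.006, 0, 0, 0, -1, -0.0033, 0, -0.009, 0, 0, 0, -1, -0.0045, 0, -0.013, 0, 0, 0, -1, -0.0059, 0, -0.018, 0, 0, 0, -1, -0.0074, 0, -0.024, 0, 0, 0, -1, -0.0086, 0, -0.03, 0, 0, 0, -1, -0.0095, 0, -0.036, 0, 0, 0, -1]'

```text
clock: 34.55
eef_pos: [481.1, -134.3, 190.7]
tcp_rot: [-3.141, -0.0, 1.52]
contact_force: [0.3, 0.2, 1.9]
opening: 0.005
grasp_force: 0.7
```

>>> send_rows --targets '[-0.001, 0, -0.008, 0, 0, 0, -1, -0.0013, 0, -0.018, 0, 0, 0, -1, -0.001, 0, -0.028, 0, 0, 0, -1, 0, 0, -0.039, 0, 0, 0, -1, 0.0017, 0, -0.05, 0, 0, 0, -1, 0.004, 0, -0.06, 0, 0, 0, -1, 0.0073, 0, -0.07, 0, 0, 0, -1, 0.0112, 0, -0.08, 0, 0, 0, -1, 0.0155, 0, -0.089, 0, 0, 0, -1, 0.0206, 0, -0.098, 0, 0, 0, -1, 0.0258, 0, -0.106, 0, 0, 0, -1, 0.03, 0, -0.112, 0, 0, 0, -1]'

```text
clock: 35.55
eef_pos: [483.0, -103.5, 303.0]
tcp_rot: [3.141, 0.0, 1.52]
contact_force: [-0.3, -0.7, -1.2]
opening: 0.001
grasp_force: 0.0
```

>>> send_rows --targets '[0.0005, 0, -0.002, 0, 0, 0, -1, 0.0005, 0, -0.004, 0, 0, 0, -1, 0.0005, 0, -0.008, 0, 0, 0, -1, 0.0005, 0, -0.014, 0, 0, 0, -1, 0.0005, 0, -0.024, 0, 0, 0, -1, 0.0005, 0, -0.038, 0, 0, 0, -1, 0.0005, 0, -0.055, 0, 0, 0, -1, 0.0005, 0, -0.075, 0, 0, 0, -1, 0.0005, 0, -0.09, 0, 0, 0, -1, 0.0005, 0, -0.1, 0, 0, 0, -1, 0.0005, 0, -0.1, 0, 0, 0, -1, 0.0005, 0, -0.1, 0, 0, 0, -1]'

```text
clock: 36.55
eef_pos: [482.9, -103.8, 402.2]
tcp_rot: [3.141, 0.0, 1.52]
contact_force: [0.0, 0.3, -0.2]
opening: 0.001
grasp_force: 0.0
```

```bash
python3 step.py watch 0
python3 - <<'E'
from h import *
from rig import cams
f=cams.grab_frame("top");h=cv2.cvtColor(f["color"],cv2.COLOR_BGR2HSV);m=cv2.inRange(h,(5,180,120),(14,255,255))
k,l,st,ce=cv2.connectedComponentsWithStats(m);print([(st[i].tolist(),ce[i].round(1).tolist()) for i in range(1,k) if st[i,4]>8])
E
```

```text
[0.2197 0.2194]
[0.2203 0.2199]
t 36.65 z [ 482.9 -103.8  402.2] meas [0.2203 0.2199]
[([243, 216, 9, 4, 33], [247.1, 217.5]), ([223, 218, 10, 3, 30], [227.5, 219.0])]
```

Beam is on its rest (0.220) and the tool is clear of the lever; handing in.

```bash
python3 -c "
from rig import r
print(r.sign_off())"
```

```text
the job is handed in; nothing more can be done
None
```

I held the pointer at the red index, within about 0.005 rad by camera, for about 9 s; the beam first overshot the index by about 0.06 rad, and the first landing drifted back up before the jar side settled on its rest at up to about 0.09 rad/s; the lever was then eased back and released, and the job is handed in with no verdict shown.

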